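# Load the film safe and clip the carriers

## Robot

A 6-joint arm with a two-finger parallel gripper is mounted at the origin on the work surface. World frame = base frame: x ahead of the robot, y to its left, z up, the work surface at z = 0. Lengths are in m, angles in rad, forces in N, time in s.
With the tool pointing down it reaches from about 0.375 to 0.9 m from the base axis. Payload 3.1 kg.
Tool frame: the origin (TCP) lies midway between the tips of the shut fingers; the grasp point (between the pads) lies 19 mm behind it (manip.pinch_z is the distance from the TCP to the grasp point, in m); z points along the fingers, y is the line along which they close (so a half turn about z gives the same grasp; the last joint's range is limited). The gripper opens to 85 mm and grips with 20 to 120 N. Pads are 22 mm wide; open, the fingers measure 114 mm over their backs; the gripper's body (76 mm by 85 mm) begins 54 mm behind the grasp point. The pads swing forward as they close: fully open they stand 13 mm farther back than shut.
Start: joints at [0.998, 0.527, 1.433, -0, 1.181, -0.178], TCP at [0.24, 0.577, 0.231] pointing down, gripper open.
Joint ranges: [-3.08, 3.08], [-0.75, 2.2], [0.22, 2.44], [-1.43, 4.57], [0, 2.65], [-2.85, 2.85]. Speed limits (rad/s): [2.79, 2.79, 3.14, 3.14, 3.14, 3.14].

## Interface

Orientations are given as a unit quaternion [x, y, z, w].
In Python, from station import manip, viewer, ticket gives the robot as it stands.
- The arm moves only by the shell command python3 -m creep 'ROWS' [FORCE]. ROWS is JSON, a list of rows, each an object with "slide": the shift along the tool's x, y, z in cm, a list of three; "angular": the turn, a rotation vector about the tool's x, y, z in rad, a list of three; "claw": the opening, from -1 (shut) to 1 (fully open). A call has 1 to 10 rows; each row shifts and turns the commanded pose from where the row before left it, along the tool's axes as they then stand; what a row does not reach is not made up. A row lasts 1/12 s, in which the tool goes at most 41.7 mm and 7.16 degrees, less where a joint would pass 70% of its speed; a pose out of reach is approached as far as the arm can. A call with a gripper value outside its range is refused whole. The fingers move at their own pace and stop on an object; FORCE is the grip in N (left out, the last holds). Time passes only in rows, so rows that do not move let the fingers close. It gives the time, the measured TCP pose, the force, the opening and the grip force at its end, in the units of the state.
- manip.sense(): the state, without advancing time (a new reading comes with each control period).
- viewer.snapshot(name): name is "scene" or "top" or "wrist"; returns the picture (480x640x3 uint8, blue, green, red); there is no depth.
- viewer.calibration(name): a dict with "fov_y" (degrees; the focal length in pixels is half the picture's height over the tangent of half this angle, whatever the lens; pixels are square), "cx", "cy" (the principal point, pixels), "k1" (the pictures are not rectified: a ray, as slopes to the right and down, at radius r is drawn at 1 + k1 r^2 times it, then the intrinsics apply), "T" (4x4, takes a point from camera to world coordinates); the wrist camera has in their place "tool_from_camera" (4x4, takes a point from camera to tool coordinates, whose origin is the TCP and whose axes are the flange's). Camera axes: x right, y up, looking along -z (the intrinsics and any distortion apply to the point x, -y, -z); pixel columns grow to the right and rows downward; lengths in m; the calibration is good to about 2 mm. A picture is of the moment at which its call begins: read the wrist's pose just before it. calibration takes no time and is no camera call.
- ticket.sign_off(): hands the job in; it is judged then, once.
The state is a dict: "t": time; "q": joint angles; "qd": joint speeds; "tau": joint torques, N m; "tcp_pos": TCP position; "tool_rot": TCP orientation; "force": force on the tool from outside, world axes, zero at the start; "ft_torque": the same for the moment, N m; "finger_gap": opening from 0.0 (shut) to 1.0 (fully open); "gripper_force": force on a finger pad.
Only numpy, scipy, OpenCV 4.12 (cv2) and the standard library are available. Lean on these libraries where they do the work, as an engineer would, in place of code of your own. Each camera call takes 0.05 s, during which the arm holds its last target. There are 200 camera calls.

## Task

Unlock the film safe by raising the lock lever on its head well past halfway to upright; then slide every plate carrier on the counter fully home into a bay, one to a bay, tail fin left showing, and put a spring clip on each loaded carrier's fin so that its jaws pinch both sides of the fin, with most of the jaw pads' length on it. When all of them are loaded and clipped, lower the safe's lock lever all the way down; leave spare clips lying, and do not disturb the other things on the counter.

Things in the scene. Friction and masses are not known exactly. Their poses are not given: they have to be found in the camera images.
- safe: film safe, fixed: low grey steel case 115 mm deep (x) x 261 mm wide (y), 22 mm high, with a 45 mm high head along its back (x +27 to +60 mm). Origin: middle of its underside; +x points to the back. Three bays side by side, centres at y = -85, 0, +85 mm, mouths at x = -55 mm facing the robot. A carrier fully home has its origin at x = -13 mm in this frame
- safe_mouth (a point): centre of the middle bay's mouth at counter level, x = -55 mm in the safe's frame. Each bay is 67 mm wide and 14 mm high under the roof, its floor the counter itself; its back stop is 82 mm in. The walls between bays are 18 mm thick (12 mm at the ends), their noses rounded as lead-in; the roof begins 5 mm in
- lever (a joint): angle in rad of the lock lever, pivoted on the head at x = +43.5, y = 0, z = 55 mm of the safe's frame about the safe's y axis: 0 is fully down (level, pointing to the safe's -x), at a stop; grows as its knob is raised, up to 1.25; starts down. Stiff hinge: stays where left; 1 to 2 N at the knob moves it, by pinching the knob along y and following the arc, or pressing from above
- lever_knob (a point): centre of the black ball knob, 18 mm across, at the end of the lever, 65 mm from the pivot; the lever bar is 10 mm wide; 24 mm free below the knob when down
- carrier_a: plate carrier (2 or 3 are present): black flat tray 80 (x) x 64 (y) x 10 mm, leading 10 mm only 58 wide, 100 to 210 g, aluminium dark slide on top. Origin: middle of the tray's underside; +x is the end that goes into the bay. Upright tail fin to grip: 10 mm thick (y), 34 mm high from the counter up, exposed from x = -40 to -85 mm; still showing when home
- carrier_b: plate carrier (2 or 3 are present): black flat tray 80 (x) x 64 (y) x 10 mm, leading 10 mm only 58 wide, 100 to 210 g, aluminium dark slide on top. Origin: middle of the tray's underside; +x is the end that goes into the bay. Upright tail fin to grip: 10 mm thick (y), 34 mm high from the counter up, exposed from x = -40 to -85 mm; still showing when home
- carrier_c: plate carrier (2 or 3 are present): black flat tray 80 (x) x 64 (y) x 10 mm, leading 10 mm only 58 wide, 100 to 210 g, aluminium dark slide on top. Origin: middle of the tray's underside; +x is the end that goes into the bay. Upright tail fin to grip: 10 mm thick (y), 34 mm high from the counter up, exposed from x = -40 to -85 mm; still showing when home
- clip_1: spring clip (three alike), lying on its side on the counter, before and after use: 81 mm long, 26 mm high, 70 g. Origin: counter level, between its two pivots; +x points out of the jaws, symmetric about y = 0. Two steel handles run 41 mm back (-x), splayed at rest, 46 mm over their ends. Squeezed together along y, best at x = -26 mm, they open the jaws
- clip_1_pads (a point): point midway between the two rubber jaw pads, x = +32 mm in the clip's frame; pads 14 mm long (x), 22 mm high. A fin can enter up to 26 mm past this point
- clip_1_jaw (a joint): opening of each jaw in rad: 0 shut empty (pads 4 mm apart); about 0.09 when shut on a fin, pinching with some 5 N; 0.26 squeezed to the stop, which takes about 10 N: handles then parallel, 26 mm over their outsides, pads 20 mm apart. Springs shut when released
- clip_2: spring clip (three alike), lying on its side on the counter, before and after use: 81 mm long, 26 mm high, 70 g. Origin: counter level, between its two pivots; +x points out of the jaws, symmetric about y = 0. Two steel handles run 41 mm back (-x), splayed at rest, 46 mm over their ends. Squeezed together along y, best at x = -26 mm, they open the jaws
- clip_2_pads (a point): point midway between the two rubber jaw pads, x = +32 mm in the clip's frame; pads 14 mm long (x), 22 mm high. A fin can enter up to 26 mm past this point
- clip_2_jaw (a joint): opening of each jaw in rad: 0 shut empty (pads 4 mm apart); about 0.09 when shut on a fin, pinching with some 5 N; 0.26 squeezed to the stop, which takes about 10 N: handles then parallel, 26 mm over their outsides, pads 20 mm apart. Springs shut when released
- clip_3: spring clip (three alike), lying on its side on the counter, before and after use: 81 mm long, 26 mm high, 70 g. Origin: counter level, between its two pivots; +x points out of the jaws, symmetric about y = 0. Two steel handles run 41 mm back (-x), splayed at rest, 46 mm over their ends. Squeezed together along y, best at x = -26 mm, they open the jaws
- clip_3_pads (a point): point midway between the two rubber jaw pads, x = +32 mm in the clip's frame; pads 14 mm long (x), 22 mm high. A fin can enter up to 26 mm past this point
- clip_3_jaw (a joint): opening of each jaw in rad: 0 shut empty (pads 4 mm apart); about 0.09 when shut on a fin, pinching with some 5 N; 0.26 squeezed to the stop, which takes about 10 N: handles then parallel, 26 mm over their outsides, pads 20 mm apart. Springs shut when released
- film_reel: black film reel, two 90 mm discs on a hub, 26 mm high, lying flat; bystander. Origin: middle of its underside
- lens_cap_1: chrome lens cap, 56 mm disc, 12 mm high; bystander. Origin: middle of its underside
- lens_cap_2: chrome lens cap, 48 mm disc, 12 mm high; bystander. Origin: middle of its underside
- tripod_knob: squat brass tripod screw knob, 38 mm across, 26 mm high; bystander. Origin: middle of its underside
- tank_spool: grey steel tank spool standing on end, 60 mm flanges, 60 mm high; bystander. Origin: middle of its underside
- light_meter: matte aluminium light meter, 62 x 45 x 20 mm; bystander. Origin: middle of its underside
Things that resemble listed ones, but are neither listed nor needed, are in the scene too. What is shaped like the clip_1 but orange or turquoise is not meant. Leave any blue look-alike of the clip_2 alone.

How it is judged:
By the outcome, as a careful person would: the job done as asked, in the order asked, and still so for the second after the job is handed in, with the robot touching nothing.
Of carrier_a, carrier_b, carrier_c only 2 to 3 are there at a start; the rules pass over those that are not, and their reading is None.
At some moment in a run one of clip_1, clip_2, clip_3 may be knocked a few centimetres aside while the robot is not near it.
It also fails if it takes over 210 s, if anything falls off the work surface, if the arm or the gripper's body presses on something with over 40 N, if the wrist force passes 120 N, or if a joint passes its speed limit or range.

## Working session

There is one attempt and no reset: what is moved stays moved. The work goes in short steps, Python scripts to look and compute and a shell command to move; the robot and the scene stay as the last step left them, time stands still between calls to the robot, and variables do not carry over. Pictures are saved under pics/ and viewed, at most 14 in all, crops included, and the job is handed in when it is done.

```bash
ls; mkdir -p pics; cat > h.py <<'E'
import numpy as np, cv2, json
from station import manip, viewer, ticket
from scipy.spatial.transform import Rotation as R
def save(n,f):
    im=viewer.snapshot(n); cv2.imwrite('pics/'+f+'.png',im); return im
def camT(n,st=None):
    c=viewer.calibration(n)
    if n!='wrist': return c,np.array(c['T'])
    st=st or manip.sense(); T=np.eye(4); T[:3,:3]=R.from_quat(st['tool_rot']).as_matrix(); T[:3,3]=st['tcp_pos']
    return c,T@np.array(c['tool_from_camera'])
def px2w(n,uv,z,st=None,T=None):
    c,T0=camT(n,st); T=T0 if T is None else T
    f=240/np.tan(np.radians(c['fov_y'])/2); out=[]
    for u,v in np.atleast_2d(uv):
        d=np.array([(u-c['cx'])/f,(v-c['cy'])/f]); s=d.copy()
        for _ in range(20): s=d/(1+c['k1']*(s@s))
        r=T[:3,:3]@np.array([s[0],-s[1],-1]); o=T[:3,3]
        out.append(o+r*(z-o[2])/r[2])
    return np.array(out)
def w2px(n,P,st=None):
    c,T=camT(n,st); f=240/np.tan(np.radians(c['fov_y'])/2)
    p=(np.atleast_2d(P)-T[:3,3])@T[:3,:3]; s=np.c_[p[:,0]/-p[:,2],-p[:,1]/-p[:,2]]
    s=s*(1+c['k1']*(s**2).sum(1,keepdims=True)); return s*f+[c['cx'],c['cy']]
E
python3 - <<'E'
from h import *
save('top','top0'); save('scene','scene0')
for n in('top','scene','wrist'): print(n,viewer.calibration(n))
s=manip.sense(); print(s, manip.pinch_z)
E
```

```text
pics
top {'fov_y': 43.07690155105345, 'cx': 324.6041890228895, 'cy': 244.9063460326463, 'k1': -0.11680373361315262, 'T': array([[-7.49039041e-03,  9.78786983e-01, -2.04743584e-01,
         2.58494686e-01],
       [-9.99971941e-01, -7.31048110e-03,  1.63510129e-03,
         3.34002520e-02],
       [ 1.03641758e-04,  2.04750087e-01,  9.78814278e-01,
         1.55201171e+00],
       [ 0.00000000e+00,  0.00000000e+00,  0.00000000e+00,
         1.00000000e+00]])}
scene {'fov_y': 57.477987808825965, 'cx': 317.15372207189137, 'cy': 247.61124876178704, 'k1': 0.017003125418087312, 'T': array([[ 0.85246206, -0.41263487,  0.32099983,  0.9422553 ],
       [ 0.52276005,  0.67927849, -0.5150754 , -0.57260014],
       [-0.00551021,  0.60688812,  0.79476817,  0.95483511],
       [ 0.        ,  0.        ,  0.        ,  1.        ]])}
wrist {'fov_y': 62.78122128070902, 'cx': 322.16808671201454, 'cy': 238.6909907167311, 'k1': -0.08678827868340475, 'tool_from_camera': array([[-2.46202785e-04,  9.52594537e-01,  3.04242647e-01,
         7.84995605e-02],
       [ 9.99999731e-01,  4.44543090e-04, -5.826487
[... 187 characters left out ...]
1.00000000e+00]])}
{'t': 0.1, 'q': array([ 9.97481343e-01,  5.28400134e-01,  1.43379980e+00, -1.94159947e-05,
        1.18140234e+00, -1.78511127e-01]), 'qd': array([ 0.00210037, -0.00161246, -0.00419325,  0.00029   ,  0.0010671 ,
        0.00101782]), 'tau': array([-1.79840704e-04, -4.43308139e+01, -1.78586465e+01, -2.26752827e-04,
        3.90709582e-03, -1.32507679e-06]), 'tcp_pos': array([0.24001279, 0.57636375, 0.23040678]), 'tool_rot': array([ 1.96118659e-01,  9.80579656e-01, -9.37942258e-04, -3.60536962e-04]), 'force': array([-0.27732232, -0.91175518,  0.87042281]), 'ft_torque': array([0.04255184, 0.04737866, 0.01541041]), 'gripper_force': 0.0, 'finger_gap': 0.9980389747331697} 0.0187
```

View pics/top0.png

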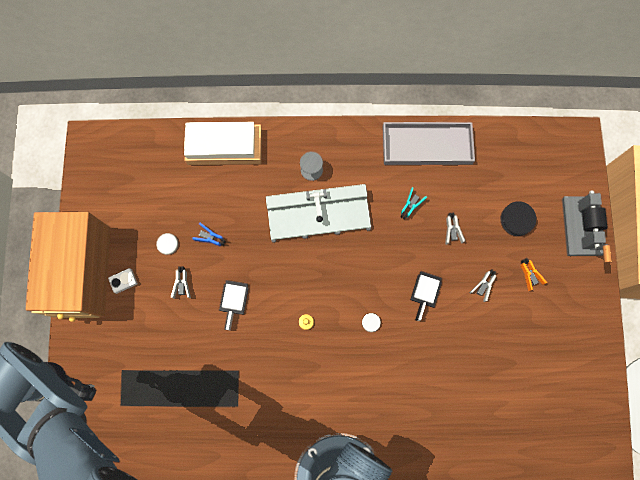

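View pics/scene0.png

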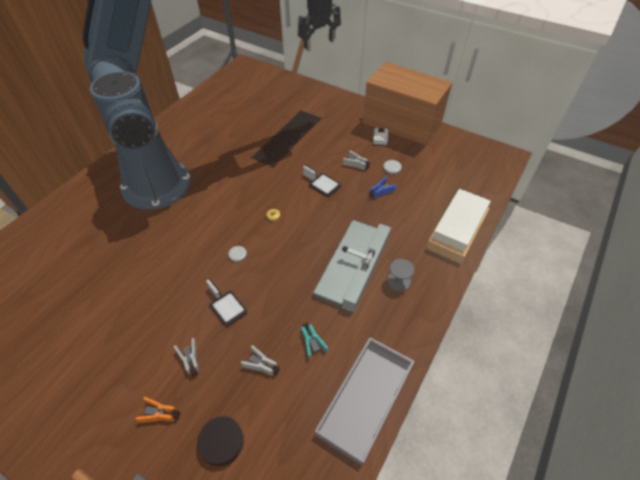

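Top view: the safe is at (319,212) with its knob at (319,218). There are two carriers, at (234,300) and (426,292). The grey clips are at (181,283), (455,229) and (484,286), and the blue, turquoise and orange clips are decoys.

```bash
cat >> h.py <<'E'
def comps(mask,amin,amax):
    n,l,s,c=cv2.connectedComponentsWithStats(mask.astype(np.uint8))
    return [(l==i,s[i],c[i]) for i in range(1,n) if amin<s[i][4]<amax]
E
python3 - <<'E'
from h import *
im=cv2.imread('pics/top0.png'); hsv=cv2.cvtColor(im,cv2.COLOR_BGR2HSV)
H,S,V=[hsv[...,i].astype(int) for i in range(3)]
m=(S<50)&(V>110); m[:170]=0;m[350:]=0;m[:,:100]=0;m[:,560:]=0
for mm,s,c in comps(m,40,9000):
    cn=max(cv2.findContours(mm.astype(np.uint8),0,2)[0],key=cv2.contourArea)
    r=cv2.minAreaRect(cn); z=.022 if s[4]>2000 else .012
    print(s,c.round(1),px2w('top',c,z)[0].round(3)); print('  ',px2w('top',cv2.boxPoints(r),z)[:,:2].round(3).tolist())
cv2.imwrite('pics/z1.png',cv2.resize(im[170:340,150:500],None,fx=2.28,fy=2.28,interpolation=cv2.INTER_CUBIC))
E
```

```text
[301 170  18  10 114] [308.  173.6] [0.774 0.073 0.012]
   [[0.785, 0.092], [0.784, 0.047], [0.759, 0.047], [0.76, 0.092]]
[ 266  184  105   58 4228] [317.8 211.9] [0.666 0.048 0.022]
   [[0.711, 0.186], [0.744, -0.077], [0.62, -0.089], [0.589, 0.169]]
[409 194  10  14  57] [413.5 200.2] [ 0.699 -0.205  0.012]
   [[0.686, -0.187], [0.717, -0.208], [0.709, -0.219], [0.678, -0.198]]
[446 215  19  29 278] [453.7 229.8] [ 0.619 -0.307  0.012]
   [[0.657, -0.284], [0.66, -0.333], [0.586, -0.333], [0.583, -0.285]]
[199 230  14   9  61] [205.  234.5] [0.611 0.343 0.012]
   [[0.61, 0.359], [0.623, 0.355], [0.61, 0.321], [0.597, 0.325]]
[157 233  21  22 345] [166.8 243.4] [0.588 0.443 0.012]
   [[0.588, 0.481], [0.626, 0.444], [0.588, 0.405], [0.55, 0.442]]
[108 268  29  26 378] [123.  280.4] [0.491 0.554 0.012]
   [[0.499, 0.597], [0.525, 0.539], [0.481, 0.517], [0.455, 0.575]]
[171 270  18  28 200] [179.4 284.5] [0.479 0.405 0.012]
   [[0.517, 0.428], [0.517, 0.384], [0.447, 0.381], [0.447, 0.426]]
[470 271  26  31 244] [484.8 285.7] [ 0.47  -0.381  0.012]
   [[0.452, -0.34], [0.517, -0.381], [0.492, -0.422], [0.428, -0.381]]
[530 271   8  14  50] [533.4 278.3] [ 0.488 -0.51   0.012]
   [[0.504, -0.496], [0.509, -0.507], [0.478, -0.521], [0.473, -0.51]]
[414 275  26  46 560] [425.8 290.9] [ 0.459 -0.227  0.012]
   [[0.394, -0.176], [0.502, -0.213], [0.486, -0.264], [0.377, -0.226]]
[221 283  25  28 517] [233.5 296.9] [0.447 0.264 0.012]
   [[0.421, 0.296], [0.484, 0.285], [0.474, 0.232], [0.41, 0.244]]
[226 311   6  19  67] [228.5 320. ] [0.388 0.276 0.012]
   [[0.366, 0.284], [0.412, 0.276], [0.41, 0.264], [0.364, 0.273]]
[362 313  19  19 276] [370.9 322. ] [ 0.381 -0.085  0.012]
   [[0.404, -0.063], [0.403, -0.108], [0.358, -0.107], [0.358, -0.062]]
```

View pics/z1.png

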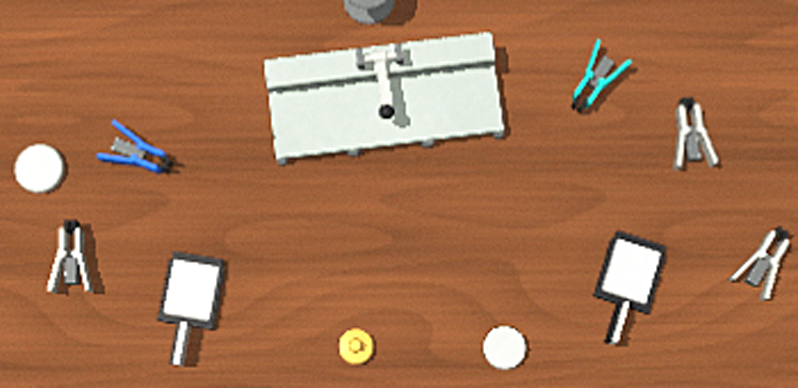

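```bash
cat >> h.py <<'E'
def go(x=None,y=None,z=None,yaw=None):
    """rows to type: yaw = world angle (deg) of -tool_x (the 'forward' direction). translation first (current axes), then turn"""
    s=manip.sense(); p=s['tcp_pos']; Rm=R.from_quat(s['tool_rot']).as_matrix()
    cy=np.degrees(np.arctan2(-Rm[1,0],-Rm[0,0]))
    t=np.array([a if a is not None else b for a,b in zip((x,y,z),p)]); d=Rm.T@(t-p)*100
    print('now',p.round(4),'yaw %.2f'%cy,'slide total cm',d.round(2),'min rows',int(np.ceil(np.linalg.norm(d)/3.6)))
    yw=np.radians(cy if yaw is None else yaw)
    G=np.c_[[-np.cos(yw),-np.sin(yw),0],[-np.sin(yw),np.cos(yw),0],[0,0,-1]]
    rv=R.from_matrix(Rm.T@G).as_rotvec(); print('turn',rv.round(4),'rows',int(np.ceil(np.linalg.norm(rv)/.12)))
E
python3 -c "
from h import *
go(.59,.045,.23,6.85)"
```

```text
now [0.24   0.5764 0.2304] yaw -22.62 slide total cm [-52.74 -35.59   0.09] min rows 18
turn [-0.0018 -0.0008 -0.5144] rows 5
```

```bash
python3 -m creep '[{"slide":[-2.9,-2,0],"angular":[0,0,0],"claw":1},{"slide":[-2.9,-2,0],"angular":[0,0,0],"claw":1},{"slide":[-2.9,-2,0],"angular":[0,0,0],"claw":1},{"slide":[-2.9,-2,0],"angular":[0,0,0],"claw":1},{"slide":[-2.9,-2,0],"angular":[0,0,0],"claw":1},{"slide":[-2.9,-2,0],"angular":[0,0,0],"claw":1},{"slide":[-2.9,-2,0],"angular":[0,0,0],"claw":1},{"slide":[-2.9,-2,0],"angular":[0,0,0],"claw":1},{"slide":[-2.9,-2,0],"angular":[0,0,0],"claw":1}]' 40
python3 -m creep '[{"slide":[-2.9,-2,0],"angular":[0,0,0],"claw":1},{"slide":[-2.9,-2,0],"angular":[0,0,0],"claw":1},{"slide":[-2.9,-2,0],"angular":[0,0,0],"claw":1},{"slide":[-2.9,-2,0],"angular":[0,0,0],"claw":1},{"slide":[-2.9,-2,0],"angular":[0,0,0],"claw":1},{"slide":[-2.9,-2,0],"angular":[0,0,0],"claw":1},{"slide":[-2.9,-2,0],"angular":[0,0,0],"claw":1},{"slide":[-2.9,-2,0],"angular":[0,0,0],"claw":1},{"slide":[-0.5,0,0],"angular":[0,0,-0.1],"claw":1}]'
python3 -m creep '[{"slide":[0,0,0],"angular":[0,0,-0.1],"claw":1},{"slide":[0,0,0],"angular":[0,0,-0.1],"claw":1},{"slide":[0,0,0],"angular":[0,0,-0.1],"claw":1},{"slide":[0,0,0],"angular":[0,0,-0.114],"claw":1},{"slide":[0,0,0],"angular":[0,0,0],"claw":1},{"slide":[0,0,0],"angular":[0,0,0],"claw":1}]'
python3 -c "
from h import *
s=manip.sense(); np.save('s1.npy',np.r_[s['tcp_pos'],s['tool_rot']]); save('wrist','w1'); go(.59,.045,.23,6.85)"
```

```text
t: 0.85
tcp_pos: [0.4124, 0.3087, 0.231]
tool_rot: [0.196, 0.981, -0.0, -0.0]
force: [0.3, 0.7, -0.1]
finger_gap: 1.0
gripper_force: 0.0
t: 1.6
tcp_pos: [0.5727, 0.0662, 0.2311]
tool_rot: [0.148, 0.989, -0.001, 0.002]
force: [0.4, 1.3, -0.4]
finger_gap: 0.998
gripper_force: 0.0
t: 2.1
tcp_pos: [0.569, 0.0715, 0.2309]
tool_rot: [-0.058, 0.998, 0.0, -0.0]
force: [-0.3, 0.1, -0.3]
finger_gap: 1.0
gripper_force: 0.0
now [0.569  0.0716 0.231 ] yaw 6.68 slide total cm [-1.77 -2.88  0.1 ] min rows 1
turn [ 0.0001 -0.0006 -0.003 ] rows 1
```

View pics/w1.png

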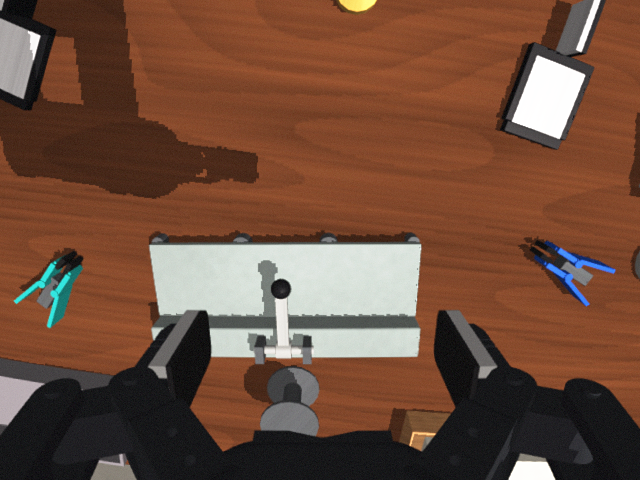

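Wrist view: the roof's front corners are at about (151,244) and (420,243), and the knob is at (281,289). Next I'll refine these with masks.

```bash
python3 - <<'E'
from h import *
a=np.load('s1.npy'); st=dict(tcp_pos=a[:3],tool_rot=a[3:])
im=cv2.imread('pics/w1.png'); hsv=cv2.cvtColor(im,cv2.COLOR_BGR2HSV).astype(int)
m=(hsv[...,1]<40)&(hsv[...,2]>170); m[:225]=0;m[312:]=0; m[:,:140]=0;m[:,435:]=0
mm,s,c=max(comps(m,2000,1e6),key=lambda t:t[1][4])
cols=np.arange(165,410,5); e=[np.where(mm[:,u])[0].min() for u in cols]
p=np.polyfit(cols,e,1); 
rows=np.arange(255,300,4); L=[np.where(mm[v])[0].min() for v in rows]; Rr=[np.where(mm[v])[0].max()+1 for v in rows]
pl=np.polyfit(rows,L,1); pr=np.polyfit(rows,Rr,1)
def inter(q):
    v=240
    for _ in range(9): u=np.polyval(q,v); v=np.polyval(p,u)
    return u,v
cl,cr=inter(pl),inter(pr); W=px2w('wrist',[cl,cr],.022,st); print(cl,cr,W.round(4),'width',np.linalg.norm(W[0]-W[1]))
# image left = world right (-y)
d=W[1]-W[0]; yaw=np.arctan2(-d[0],d[1]); mid=W.mean(0)
k=(hsv[...,2]<60); k[:275]=0;k[305:]=0;k[:,:265]=0;k[:,300:]=0
_,_,kc=max(comps(k,50,900),key=lambda t:t[1][4]); K=px2w('wrist',kc,.055,st)[0]
o=mid[:2]+.0525*np.array([np.cos(yaw),np.sin(yaw)])
kl=K[:2]-o; c_,s_=np.cos(yaw),np.sin(yaw)
print('yaw',np.degrees(yaw),'origin',o,'knob',kc,K,'knob local',c_*kl[0]+s_*kl[1],-s_*kl[0]+c_*kl[1])
go(K[0],K[1],.1,np.degrees(yaw))
E
```

```text
(np.float64(149.79277279180133), np.float64(245.3328950999195)) (np.float64(420.96196431473913), np.float64(244.21501394302902)) [[ 0.6286 -0.0862  0.022 ]
 [ 0.5975  0.1707  0.022 ]] width 0.2587608921635276
yaw 6.893820960880895 origin [0.66516624 0.04858702] knob [280.08391608 288.53496503] [0.64281622 0.04421365 0.055     ] knob local -0.022713367941450378 -0.0016590881166623486
now [0.569  0.0716 0.231 ] yaw 6.68 slide total cm [-7.02 -3.58 13.1 ] min rows 5
turn [ 0.0001 -0.0006 -0.0037] rows 1
```

```bash
python3 -m creep '[{"slide":[-2.4,-1.2,0],"angular":[0,0,-0.004],"claw":0.5},{"slide":[-2.4,-1.2,0],"angular":[0,0,0],"claw":0.5},{"slide":[-2.2,-1.2,0],"angular":[0,0,0],"claw":0.3},{"slide":[0,0,3.3],"angular":[0,0,0],"claw":0.3},{"slide":[0,0,3.3],"angular":[0,0,0],"claw":0.1},{"slide":[0,0,3.3],"angular":[0,0,0],"claw":0.1},{"slide":[0,0,2.2],"angular":[0,0,0],"claw":0.1},{"slide":[0,0,0],"angular":[0,0,0],"claw":0.1},{"slide":[0,0,0],"angular":[0,0,0],"claw":0.1}]' 30
python3 -c "
from h import *
save('wrist','w2'); go(.6428,.0442,.037,6.89)"
```

```text
t: 2.9
tcp_pos: [0.6423, 0.0444, 0.1091]
tool_rot: [-0.061, 0.998, 0.0, -0.002]
force: [0.4, -0.0, -0.1]
finger_gap: 0.549
gripper_force: 0.0
now [0.6437 0.0443 0.1109] yaw 7.01 slide total cm [0.1  0.   7.39] min rows 3
turn [-0.0002  0.0008  0.0021] rows 1
```

View pics/w2.png

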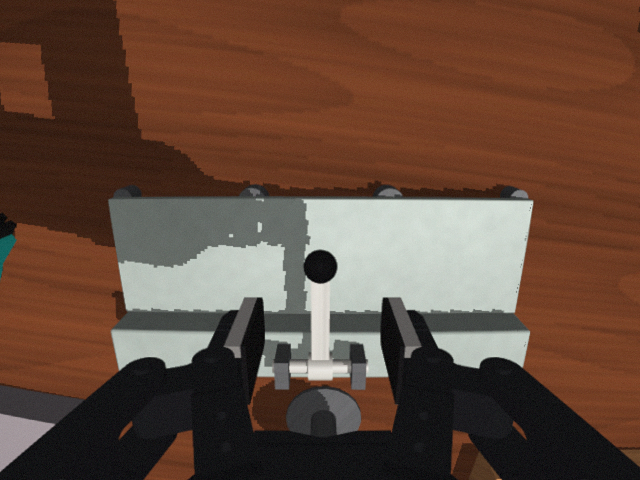

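The knob at (320,266) is centred between the fingers, and the roof corners are at (110,199) and (533,200). I'll descend and grip.

```bash
python3 -c "
from h import *
print(px2w('wrist',[[320,266]],.055),px2w('wrist',[[110,199.5],[533,200.5]],.022))"
python3 -m creep '[{"slide":[0.05,0,3],"angular":[0,0,0],"claw":0.1},{"slide":[0.05,0,3],"angular":[0,0,0],"claw":0},{"slide":[0,0,1.4],"angular":[0,0,0],"claw":0},{"slide":[0,0,0],"angular":[0,0,0],"claw":-1},{"slide":[0,0,0],"angular":[0,0,0],"claw":-1},{"slide":[0,0,0],"angular":[0,0,0],"claw":-1},{"slide":[0,0,0],"angular":[0,0,0],"claw":-1},{"slide":[0,0,0],"angular":[0,0,0],"claw":-1}]' 30
```

```text
[[0.64478855 0.04475204 0.055     ]] [[ 0.63050755 -0.08699985  0.022     ]
 [ 0.59954024  0.17093728  0.022     ]]
t: 3.62
tcp_pos: [0.6431, 0.0435, 0.0381]
tool_rot: [-0.062, 0.998, -0.001, 0.001]
force: [-1.3, -3.1, 0.4]
finger_gap: 0.185
gripper_force: 29.3
```

```bash
python3 -m creep '[{"slide":[-0.03,0,-0.65],"angular":[0,0,0],"claw":-1},{"slide":[-0.1,0,-0.64],"angular":[0,0,0],"claw":-1},{"slide":[-0.16,0,-0.63],"angular":[0,0,0],"claw":-1},{"slide":[-0.22,0,-0.61],"angular":[0,0,0],"claw":-1},{"slide":[-0.29,0,-0.59],"angular":[0,0,0],"claw":-1},{"slide":[-0.34,0,-0.55],"angular":[0,0,0],"claw":-1},{"slide":[-0.39,0,-0.52],"angular":[0,0,0],"claw":-1},{"slide":[-0.44,0,-0.47],"angular":[0,0,0],"claw":-1},{"slide":[-0.49,0,-0.43],"angular":[0,0,0],"claw":-1},{"slide":[-0.53,0,-0.38],"angular":[0,0,0],"claw":-1}]'
python3 -m creep '[{"slide":[-0.56,0,-0.32],"angular":[0,0,0],"claw":-1},{"slide":[-0.3,0,-0.14],"angular":[0,0,0],"claw":-1},{"slide":[0,0,0],"angular":[0,0,0],"claw":-1},{"slide":[0,0,0],"angular":[0,0,0],"claw":-1}]'
python3 -m creep '[{"slide":[0,0,0],"angular":[0,0,0],"claw":0},{"slide":[0,0,0],"angular":[0,0,0],"claw":0},{"slide":[0,0,0],"angular":[0,0,0],"claw":0},{"slide":[0,0,-2],"angular":[0,0,0],"claw":0},{"slide":[0,0,-3],"angular":[0,0,0],"claw":0},{"slide":[0,0,-3],"angular":[0,0,0],"claw":0},{"slide":[3,0,0],"angular":[0,0,0],"claw":0.3},{"slide":[3,0,0],"angular":[0,0,0],"claw":0.5},{"slide":[0,0,0],"angular":[0,0,0],"claw":0.5}]'
python3 -c "
from h import *
s=manip.sense();np.save('s2.npy',np.r_[s['tcp_pos'],s['tool_rot']]); save('wrist','w3')
go(.40,.25,.16,-10);go(.40,-.20,.16,20);go(.43,.34,.16,0)"
```

```text
t: 4.45
tcp_pos: [0.6709, 0.047, 0.0914]
tool_rot: [-0.062, 0.998, -0.001, -0.002]
force: [-0.4, -6.2, -4.4]
finger_gap: 0.184
gripper_force: 29.3
t: 4.78
tcp_pos: [0.6803, 0.0481, 0.0966]
tool_rot: [-0.062, 0.998, -0.001, -0.0]
force: [0.6, -5.5, -0.0]
finger_gap: 0.182
gripper_force: 29.4
t: 5.53
tcp_pos: [0.6129, 0.0428, 0.1753]
tool_rot: [-0.062, 0.998, 0.001, -0.005]
force: [-1.2, 0.2, 0.1]
finger_gap: 0.754
gripper_force: 0.0
now [0.6165 0.0426 0.1756] yaw 7.07 slide total cm [18.93 23.24  1.7 ] min rows 9
turn [ 0.0012 -0.0053  0.2979] rows 3
now [0.6165 0.0426 0.1756] yaw 7.07 slide total cm [ 24.47 -21.42   1.64] min rows 10
turn [ 0.0026 -0.0048 -0.2257] rows 2
now [0.6165 0.0426 0.1756] yaw 7.07 slide total cm [14.85 31.81  1.7 ] min rows 10
turn [ 0.0017 -0.0051  0.1233] rows 2
```

View pics/w3.png

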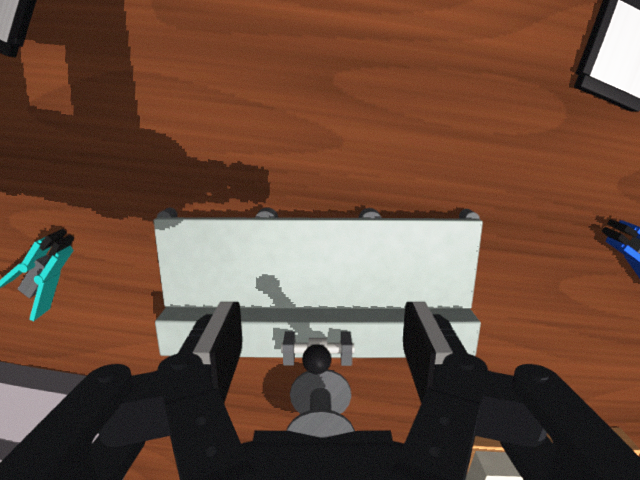

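The knob now shows at (317,358), above the pivot, so the lever is raised to about 1.1 rad. Next is the left carrier.

```bash
python3 -m creep '[{"slide":[2,2.6,0],"angular":[0,0,0],"claw":0.5},{"slide":[2,2.6,0],"angular":[0,0,0],"claw":0.5},{"slide":[2,2.6,0],"angular":[0,0,0],"claw":0.5},{"slide":[2,2.6,0],"angular":[0,0,0],"claw":0.5},{"slide":[2,2.6,0],"angular":[0,0,0],"claw":0.5},{"slide":[2,2.6,0],"angular":[0,0,0],"claw":0.5},{"slide":[2,2.6,0],"angular":[0,0,0],"claw":0.5},{"slide":[2,2.6,0],"angular":[0,0,0],"claw":0.5},{"slide":[2,2.6,0],"angular":[0,0,0],"claw":0.5},{"slide":[1.5,2,0],"angular":[0,0,0.1],"claw":0.5}]'
python3 -m creep '[{"slide":[0,0,0],"angular":[0,0,0.11],"claw":0.5},{"slide":[0,0,0],"angular":[0,0,0.11],"claw":0.5},{"slide":[0,0,0],"angular":[0,0,0],"claw":0.5},{"slide":[0,0,0],"angular":[0,0,0],"claw":0.5}]'
cat >> h.py <<'E'
def carrier(f):
    "white dark-slide rectangle (z=.010) and white fin top (z=.034), in wrist view"
    s=manip.sense(); im=save('wrist',f); hsv=cv2.cvtColor(im,cv2.COLOR_BGR2HSV).astype(int)
    m=(hsv[...,1]<45)&(hsv[...,2]>120); m[370:]=0
    for mm,st,c in comps(m,150,60000):
        cn=max(cv2.findContours(mm.astype(np.uint8),0,2)[0],key=cv2.contourArea); b=cv2.boxPoints(cv2.minAreaRect(cn))
        for z in (.010,.034):
            w=px2w('wrist',b,z,s)[:,:2]; e=[w[1]-w[0],w[2]-w[1]]; l=[np.linalg.norm(i) for i in e]; a=e[int(np.argmax(l))]
            print(st[4],c.round(0),'z',z,'cen',w.mean(0).round(4),'sides',np.round(l,4),'yaw long %.2f'%np.degrees(np.arctan(a[1]/a[0])))
E
python3 -c "
from h import *
carrier('w4');go()"
```

```text
t: 6.42
tcp_pos: [0.3946, 0.2718, 0.1759]
tool_rot: [-0.011, 1.0, 0.001, -0.0]
force: [0.3, 0.8, 0.7]
finger_gap: 0.753
gripper_force: 0.0
t: 6.75
tcp_pos: [0.3967, 0.2704, 0.1759]
tool_rot: [0.097, 0.995, 0.0, 0.0]
force: [0.1, -0.7, -0.3]
finger_gap: 0.755
gripper_force: 0.0
4560 [326. 266.] z 0.01 cen [0.4227 0.2699] sides [0.0478 0.1169] yaw long -9.59
4560 [326. 266.] z 0.034 cen [0.4147 0.2712] sides [0.0441 0.1078] yaw long -9.59
829 [631. 264.] z 0.01 cen [0.4967 0.5304] sides [0.0269 0.0607] yaw long 4.37
829 [631. 264.] z 0.034 cen [0.4829 0.5114] sides [0.0248 0.056 ] yaw long 4.37
506 [510. 285.] z 0.01 cen [0.4887 0.4199] sides [0.0776 0.0121] yaw long -9.84
506 [510. 285.] z 0.034 cen [0.4756 0.4095] sides [0.0715 0.0111] yaw long -9.84
984 [484. 283.] z 0.01 cen [0.4903 0.4024] sides [0.0258 0.0757] yaw long 12.47
984 [484. 283.] z 0.034 cen [0.477  0.3934] sides [0.0237 0.0698] yaw long 12.47
731 [211. 333.] z 0.01 cen [0.4838 0.1523] sides [0.0702 0.017 ] yaw long -33.22
731 [211. 333.] z 0.034 cen [0.4711 0.1628] sides [0.0647 0.0156] yaw long -33.22
751 [433. 332.] z 0.01 cen [0.5232 0.3501] sides [0.0162 0.0695] yaw long 11.72
751 [433. 332.] z 0.034 cen [0.5074 0.3452] sides [0.015 0.064] yaw long 11.72
784 [539. 358.] z 0.01 cen [0.5722 0.4449] sides [0.0521 0.0281] yaw long 76.94
784 [539. 358.] z 0.034 cen [0.5526 0.4326] sides [0.048  0.0259] yaw long 76.94
now [0.3967 0.2701 0.1758] yaw -11.13 slide total cm [0. 0. 0.] min rows 0
turn [0.0007 0.0006 0.    ] rows 1
```

View pics/w4.png

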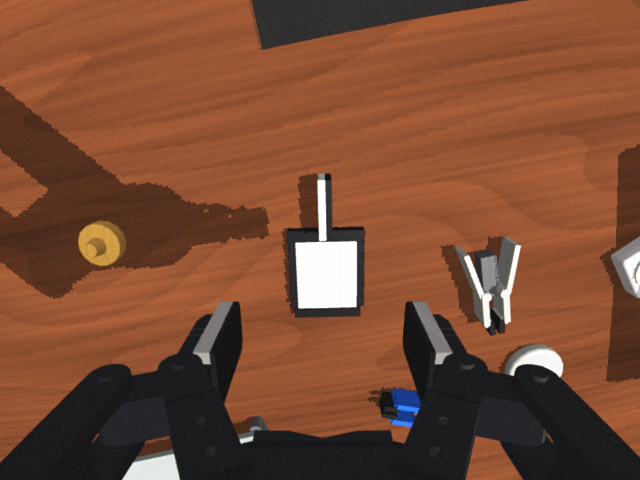

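The slide spans (295–358, 242–308), the fin top is at about (323,178–240), and the left clip is at (492,285).

```bash
python3 - <<'E'
from h import *
im=cv2.imread('pics/w4.png'); hsv=cv2.cvtColor(im,cv2.COLOR_BGR2HSV).astype(int)
m=(hsv[...,1]<45)&(hsv[...,2]>200); m[370:]=0; m[:,:285]=0; m[:,370:]=0
a=m.copy(); a[:245]=0; 
r=cv2.minAreaRect(np.argwhere(a)[:,::-1].astype(np.float32)); b=cv2.boxPoints(r); print(b.round(1).tolist()); w=px2w('wrist',b,.01)[:,:2]; print(w.round(4).tolist(),w.mean(0))
v=np.arange(184,238,3); u=[np.where(m[i])[0].mean() for i in v]
k=np.polyfit(v,u,1); P=px2w('wrist',[[np.polyval(k,t),t] for t in (181,210,240)],.034)[:,:2]; d=P[2]-P[0]
print(P.round(4),'yaw',np.degrees(np.arctan2(d[1],d[0])),'wid',[np.ptp(np.where(m[i])[0])+1 for i in v][:4])
k=(hsv[...,2]<60); k[:170]=0;k[330:]=0;k[:,:280]=0;k[:,370:]=0
mm=max(comps(k,200,9999),key=lambda t:t[1][4])[0]
print('fin dark rows top',[(i,np.where(mm[i])[0].min(),np.where(mm[i])[0].max()) for i in (172,175,178,226,229,232,260,290,314,317) if mm[i].any()])
E
```

```text
[[296.0, 245.0], [356.0, 245.0], [356.0, 307.0], [296.0, 307.0]]
[[0.4181, 0.2456], [0.4277, 0.2942], [0.4841, 0.2847], [0.474, 0.2333]] [0.45099115 0.26447181]
[[0.3661 0.2768]
 [0.3874 0.2731]
 [0.4104 0.2692]] yaw -9.69138031832067 wid [np.int64(7), np.int64(7), np.int64(7), np.int64(7)]
fin dark rows top [(175, np.int64(325), np.int64(329)), (178, np.int64(325), np.int64(330)), (226, np.int64(327), np.int64(330)), (229, np.int64(288), np.int64(363)), (232, np.int64(287), np.int64(363)), (260, np.int64(289), np.int64(363)), (290, np.int64(290), np.int64(362)), (314, np.int64(295), np.int64(359))]
```

```bash
python3 -c "
from h import *
go(.3844,.2749,.004,-9.7)"
```

```text
now [0.3967 0.2701 0.1758] yaw -11.13 slide total cm [ 1.31  0.22 17.18] min rows 5
turn [ 0.0007  0.0006 -0.0249] rows 1
```

```bash
python3 -m creep '[{"slide":[1.31,0.22,0],"angular":[0,0,-0.025],"claw":0},{"slide":[0,0,3.4],"angular":[0,0,0],"claw":0},{"slide":[0,0,3.4],"angular":[0,0,0],"claw":0},{"slide":[0,0,3.4],"angular":[0,0,0],"claw":0},{"slide":[0,0,3],"angular":[0,0,0],"claw":0},{"slide":[0,0,2],"angular":[0,0,0],"claw":0},{"slide":[0,0,1],"angular":[0,0,0],"claw":0},{"slide":[0,0,0.9],"angular":[0,0,0],"claw":0},{"slide":[0,0,0],"angular":[0,0,0],"claw":0},{"slide":[0,0,0],"angular":[0,0,0],"claw":0}]' 40
python3 -m creep '[{"slide":[0,0,0],"angular":[0,0,0],"claw":-1},{"slide":[0,0,0],"angular":[0,0,0],"claw":-1},{"slide":[0,0,0],"angular":[0,0,0],"claw":-1},{"slide":[0,0,0],"angular":[0,0,0],"claw":-1},{"slide":[0,0,0],"angular":[0,0,0],"claw":-1}]' 40
python3 - <<'E'
from h import *
save('wrist','w5')
E
```

```text
t: 7.63
tcp_pos: [0.3838, 0.2745, 0.005]
tool_rot: [0.086, 0.996, 0.0, 0.0]
force: [-0.5, -0.6, -0.1]
finger_gap: 0.5
gripper_force: 0.0
t: 8.05
tcp_pos: [0.3844, 0.2747, 0.0058]
tool_rot: [0.086, 0.996, 0.001, 0.001]
force: [-0.1, 0.9, 6.7]
finger_gap: 0.113
gripper_force: 40.0
```

View pics/w5.png

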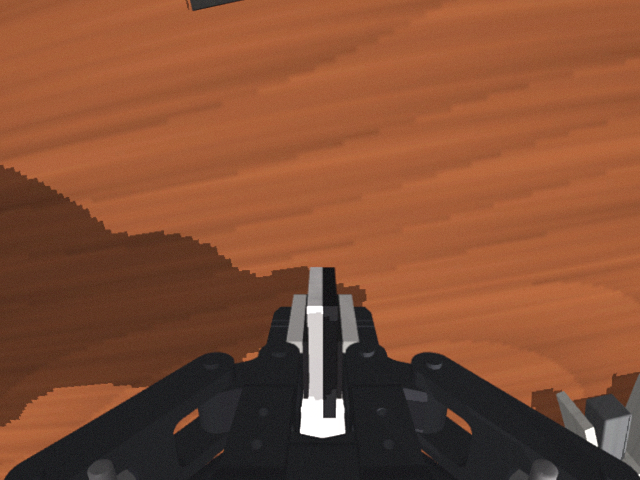

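```bash
cat >> h.py <<'E'
O=np.array([.6652,.0477]); YAW=6.86
def safe(x,y,yaw=YAW):
    c,s=np.cos(np.radians(yaw)),np.sin(np.radians(yaw)); return O+[c*x-s*y,s*x+c*y]
def tosafe(p,yaw=YAW):
    c,s=np.cos(np.radians(yaw)),np.sin(np.radians(yaw)); d=np.array(p)[:2]-O; return np.array([c*d[0]+s*d[1],-s*d[0]+c*d[1]])
E
python3 -c "
from h import *
s=manip.sense(); e=px2w('wrist',[[322.5,267]],.034)[0]; print(e, R.from_quat(s['tool_rot']).as_matrix().T@(e-s['tcp_pos']))
print(tosafe(s['tcp_pos'])); p=safe(-.175,.085); print(p); go(p[0],p[1],.0065,6.86)"
```

```text
[0.35250161 0.28181406 0.034     ] [ 0.03255667  0.00155642 -0.02828936]
[-0.25168927  0.25896574]
[0.48130011 0.11118883]
now [0.3844 0.2747 0.0058] yaw -9.83 slide total cm [-12.34 -14.46  -0.07] min rows 6
turn [ 0.001   0.0023 -0.2913] rows 3
```

```bash
python3 -c "
from h import *
s=manip.sense()
for uv,z in (((322.5,305),.034),((322.5,267),0)):
  e=px2w('wrist',[uv],z)[0]; print(R.from_quat(s['tool_rot']).as_matrix().T@(e-s['tcp_pos']))"
python3 -m creep '[{"slide":[-1.54,-1.8,-0.1],"angular":[0,0,0],"claw":-1},{"slide":[-1.54,-1.8,0],"angular":[0,0,0],"claw":-1},{"slide":[-1.54,-1.8,0],"angular":[0,0,0],"claw":-1},{"slide":[-1.54,-1.8,0],"angular":[0,0,0],"claw":-1},{"slide":[-1.54,-1.8,0],"angular":[0,0,0],"claw":-1},{"slide":[-1.54,-1.8,0],"angular":[0,0,0],"claw":-1},{"slide":[-1.54,-1.8,0],"angular":[0,0,0],"claw":-1},{"slide":[-1.56,-1.86,0],"angular":[0,0,0],"claw":-1},{"slide":[0,0,0],"angular":[0,0,-0.05],"claw":-1},{"slide":[0,0,0],"angular":[0,0,-0.05],"claw":-1}]' 50
python3 -m creep '[{"slide":[0,0,0],"angular":[0,0,-0.05],"claw":-1},{"slide":[0,0,0],"angular":[0,0,-0.05],"claw":-1},{"slide":[0,0,0],"angular":[0,0,-0.05],"claw":-1},{"slide":[0,0,0],"angular":[0,0,-0.041],"claw":-1},{"slide":[0,0,0],"angular":[0,0,0],"claw":-1},{"slide":[0,0,0],"angular":[0,0,0],"claw":-1}]'
python3 - <<'E'
from h import *
a=save('scene','sc1'); save('wrist','w6'); save('top','t6')
p=w2px('scene',[*safe(-.1,.085),.02])[0].astype(int); print(p)
u,v=p; b=cv2.imread('pics/t6.png')
q=w2px('top',[*safe(-.1,.085),.02])[0].astype(int); print(q)
A=cv2.resize(a[v-60:v+60,u-66:u+66],None,fx=3,fy=3,interpolation=cv2.INTER_CUBIC); B=cv2.resize(b[q[1]-60:q[1]+60,q[0]-66:q[0]+66],None,fx=3,fy=3,interpolation=cv2.INTER_CUBIC)
cv2.imwrite('pics/c1.png',np.hstack([A,B])); go(*safe(-.175,.085),None,6.86)
E
```

```text
[ 0.0193695   0.00155677 -0.02826107]
[0.01891775 0.00161126 0.00574009]
t: 8.93
tcp_pos: [0.4819, 0.1093, 0.0058]
tool_rot: [0.036, 0.999, 0.0, 0.001]
force: [-0.3, -0.0, -1.2]
finger_gap: 0.106
gripper_force: 49.1
t: 9.43
tcp_pos: [0.4806, 0.1108, 0.0059]
tool_rot: [-0.059, 0.998, -0.0, 0.0]
force: [-0.2, 0.9, -0.0]
finger_gap: 0.114
gripper_force: 49.1
[330 225]
[289 254]
now [0.4806 0.1109 0.0058] yaw 6.80 slide total cm [-0.07  0.03  0.  ] min rows 1
turn [-0.0001  0.0005 -0.0011] rows 1
```

View pics/c1.png

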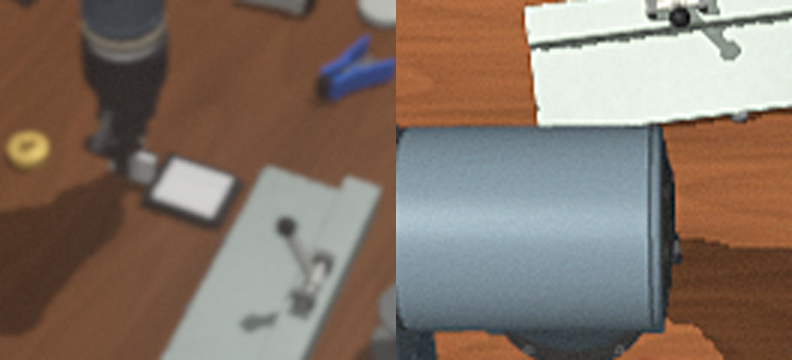

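```bash
sed -i 's/^O=.*/O=np.array([.6654,.0461]); YAW=6.86/' h.py; python3 -m creep '[{"slide":[-0.5,-0.13,0],"angular":[0,0,-0.001],"claw":-1},{"slide":[-0.5,0,0],"angular":[0,0,0],"claw":-1},{"slide":[-0.5,0,0],"angular":[0,0,0],"claw":-1},{"slide":[-0.5,0,0],"angular":[0,0,0],"claw":-1},{"slide":[-0.5,0,0],"angular":[0,0,0],"claw":-1},{"slide":[-0.5,0,0],"angular":[0,0,0],"claw":-1},{"slide":[0,0,0],"angular":[0,0,0],"claw":-1}]'
python3 -c "
from h import *
go(*safe(-.079,.085),None,6.86); print(manip.sense()['ft_torque'])"
```

```text
t: 10.17
tcp_pos: [0.5123, 0.1132, 0.0058]
tool_rot: [-0.06, 0.998, -0.0, 0.001]
force: [-0.9, 0.2, 2.6]
finger_gap: 0.105
gripper_force: 49.7
now [0.5123 0.1132 0.0058] yaw 6.88 slide total cm [-6.5   0.01  0.02] min rows 2
turn [-0.0002  0.0025  0.0003] rows 1
[0.09779995 0.0832625  0.03606576]
```

```bash
python3 -m creep '[{"slide":[-0.8,0,0],"angular":[0,0,0],"claw":-1},{"slide":[-0.8,0,0],"angular":[0,0,0],"claw":-1},{"slide":[-0.8,0,0],"angular":[0,0,0],"claw":-1},{"slide":[-0.8,0,0],"angular":[0,0,0],"claw":-1},{"slide":[-0.8,0,0],"angular":[0,0,0],"claw":-1},{"slide":[-0.8,0,0],"angular":[0,0,0],"claw":-1},{"slide":[-0.8,0,0],"angular":[0,0,0],"claw":-1},{"slide":[-0.4,0,0],"angular":[0,0,0],"claw":-1},{"slide":[0,0,0],"angular":[0,0,0],"claw":-1}]'
python3 -m creep '[{"slide":[-0.2,0,0],"angular":[0,0,0],"claw":-1},{"slide":[-0.2,0,0],"angular":[0,0,0],"claw":-1},{"slide":[0,0,0],"angular":[0,0,0],"claw":-1}]'
python3 -m creep '[{"slide":[-0.2,0,0],"angular":[0,0,0],"claw":-1},{"slide":[0,0,0],"angular":[0,0,0],"claw":-1}]'
python3 -c "
from h import *
print(tosafe(manip.sense()['tcp_pos'])); go()"
```

```text
t: 10.92
tcp_pos: [0.5717, 0.1204, 0.0059]
tool_rot: [-0.06, 0.998, -0.0, 0.001]
force: [0.7, 1.3, 3.0]
finger_gap: 0.105
gripper_force: 49.8
t: 11.17
tcp_pos: [0.5731, 0.1207, 0.0058]
tool_rot: [-0.06, 0.998, -0.0, -0.001]
force: [-2.6, -1.0, 6.2]
finger_gap: 0.107
gripper_force: 50.1
t: 11.33
tcp_pos: [0.5733, 0.1207, 0.0058]
tool_rot: [-0.06, 0.998, -0.0, -0.003]
force: [-6.0, -1.8, 9.6]
finger_gap: 0.11
gripper_force: 50.5
[-0.08252281  0.08511332]
now [0.5733 0.1207 0.0058] yaw 6.90 slide total cm [0. 0. 0.] min rows 0
turn [ 0.0001 -0.0054 -0.    ] rows 1
```

```bash
python3 -m creep '[{"slide":[-0.2,0,0],"angular":[0,0,0],"claw":-1},{"slide":[-0.2,0,0],"angular":[0,0,0],"claw":-1},{"slide":[0,0,0],"angular":[0,0,0],"claw":-1},{"slide":[0,0,0],"angular":[0,0,0],"claw":-1}]'
python3 -m creep '[{"slide":[0,0,0],"angular":[0,0,0],"claw":-0.3},{"slide":[0,0,0],"angular":[0,0,0],"claw":0},{"slide":[0,0,0],"angular":[0,0,0],"claw":0},{"slide":[0.6,0,-2.5],"angular":[0,0,0],"claw":0},{"slide":[0,0,-3.5],"angular":[0,0,0],"claw":0},{"slide":[0,0,-3.5],"angular":[0,0,0],"claw":0.3},{"slide":[0,0,-3.5],"angular":[0,0,0],"claw":0.5},{"slide":[3,0,-2.5],"angular":[0,0,0],"claw":0.5},{"slide":[3,0,0],"angular":[0,0,0],"claw":0.5},{"slide":[0,0,0],"angular":[0,0,0],"claw":0.5}]'
python3 -c "
from h import *
save('wrist','w7'); save('scene','sc2');save('top','t7');go()"
```

```text
t: 11.67
tcp_pos: [0.5732, 0.1208, 0.0058]
tool_rot: [-0.061, 0.998, -0.0, -0.007]
force: [-11.5, -2.9, 13.9]
finger_gap: 0.108
gripper_force: 51.4
t: 12.5
tcp_pos: [0.5084, 0.1137, 0.1614]
tool_rot: [-0.06, 0.998, 0.0, -0.003]
force: [-1.1, 0.6, -0.1]
finger_gap: 0.75
gripper_force: 0.0
now [0.5153 0.1136 0.1607] yaw 6.88 slide total cm [0. 0. 0.] min rows 0
turn [-0.0002  0.0019 -0.    ] rows 1
```

View pics/w7.png

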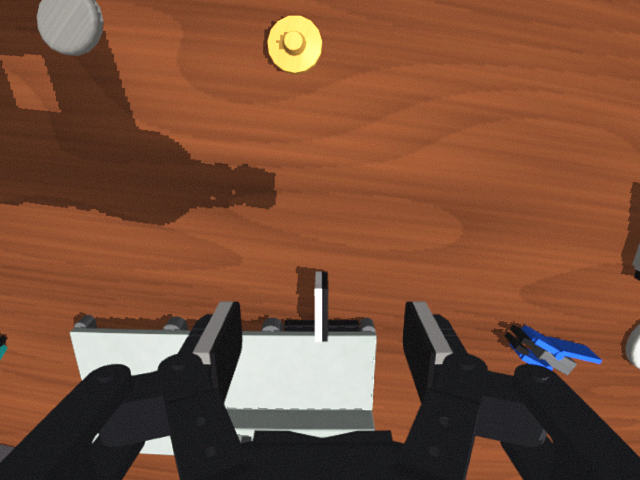

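The carrier is in the left bay. Its fin is at (321,272–340) and the tray's rear edge is level with the noses.

```bash
python3 - <<'E'
from h import *
im=cv2.imread('pics/w7.png');g=cv2.cvtColor(im,cv2.COLOR_BGR2GRAY)
print(g[264:290:2,321], g[300,308:334], g[312:340,300])
for uv,z in(((321,281),.034),((321,271),0),((300,319),.010)): print(tosafe(px2w('wrist',[uv],z)[0]))
go(.39,-.205,.17,19)
E
```

```text
[104 101 101  56 101 106 108 109 111 107 104 105 165] [ 53  55  54  54  52  54 132 242 255 254 254 254 255 255  95  36  45  43
  46  56  83 100  98  97  97  99] [ 52  50  48  45  53  76  82  81  29  23  13  15  15  31  46  38  28  24
  25  48  91  94  97 139 213 232 230 228]
[-0.09937666  0.08563171]
[-0.0933056   0.08555557]
[-0.05382938  0.06789423]
now [0.5153 0.1136 0.1607] yaw 6.88 slide total cm [ 16.26 -30.13  -0.95] min rows 10
turn [-0.0004  0.0019 -0.2115] rows 2
```

```bash
python3 -m creep '[{"slide":[1.5,-3,0],"angular":[0,0,0],"claw":0.3},{"slide":[1.5,-3,0],"angular":[0,0,0],"claw":0.3},{"slide":[1.5,-3,0],"angular":[0,0,0],"claw":0},{"slide":[1.5,-3,0],"angular":[0,0,0],"claw":0},{"slide":[1.5,-3,0],"angular":[0,0,0],"claw":0},{"slide":[1.5,-3,0],"angular":[0,0,0],"claw":0},{"slide":[1.5,-3,0],"angular":[0,0,0],"claw":0},{"slide":[1.5,-3,0],"angular":[0,0,0],"claw":0},{"slide":[1.5,-3,0],"angular":[0,0,0],"claw":0},{"slide":[1.5,-3,0],"angular":[0,0,0],"claw":0}]'
python3 -m creep '[{"slide":[0,0,0],"angular":[0,0,0.11],"claw":0},{"slide":[0,0,0],"angular":[0,0,0.11],"claw":0},{"slide":[0,0,0],"angular":[0,0,0.11],"claw":0},{"slide":[0,0,0],"angular":[0,0,0.11],"claw":0},{"slide":[0,0,0],"angular":[0,0,0],"claw":0},{"slide":[0,0,0],"angular":[0,0,0],"claw":0},{"slide":[0,0,0],"angular":[0,0,0],"claw":0}]'
python3 - <<'E'
from h import *
go()
im=save('wrist','w8'); hsv=cv2.cvtColor(im,cv2.COLOR_BGR2HSV).astype(int)
m=(hsv[...,1]<45)&(hsv[...,2]>200); m[340:]=0
for mm,s,c in comps(m,300,9999): print(s,c)
E
```

```text
t: 13.48
tcp_pos: [0.4022, -0.2051, 0.1601]
tool_rot: [-0.06, 0.998, -0.0, 0.001]
force: [0.7, -0.1, -0.5]
finger_gap: 0.5
gripper_force: 0.0
t: 14.07
tcp_pos: [0.4021, -0.2028, 0.1603]
tool_rot: [0.158, 0.987, -0.0, 0.0]
force: [0.1, 0.1, 0.8]
finger_gap: 0.5
gripper_force: 0.0
now [ 0.4021 -0.2028  0.1603] yaw -18.18 slide total cm [0. 0. 0.] min rows 0
turn [-0.0001  0.0003 -0.    ] rows 1
[ 435  115   61   64 3010] [464.90099668 146.53621262]
[ 284  207   63  127 4500] [314.79955556 293.64311111]
```

View pics/w8.png

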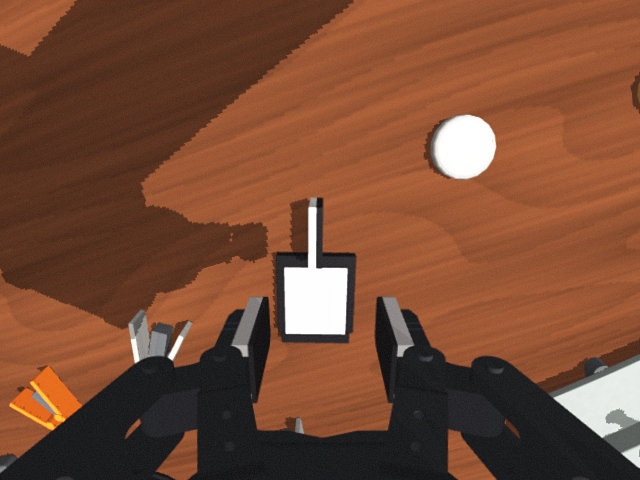

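The right carrier's slide spans (284–347, 268–334). Its fin top runs from about (315,207) to (315,267), and a grey clip is at (155,340).

```bash
python3 - <<'E'
from h import *
im=cv2.imread('pics/w8.png'); hsv=cv2.cvtColor(im,cv2.COLOR_BGR2HSV).astype(int)
m=(hsv[...,1]<45)&(hsv[...,2]>200); m[340:]=0; m[:,:270]=0;m[:,360:]=0
v=np.arange(212,264,3); u=[np.where(m[i])[0].min() for i in v]; k=np.polyfit(v,u,1)
P=px2w('wrist',[[np.polyval(k,t)+7.5,t] for t in (207,236,266)],.034)[:,:2]; d=P[2]-P[0]; y=np.arctan2(d[1],d[0]); print(P,np.degrees(y),u[::5])
a=m.copy(); a[:272]=0; b=cv2.boxPoints(cv2.minAreaRect(np.argwhere(a)[:,::-1].astype(np.float32))); print(b, px2w('wrist',b,.01).mean(0))
f=np.array([np.cos(y),np.sin(y)]); n=np.array([-f[1],f[0]])
t=P[0]+.021*f-.0015*n; print(t); go(*t,.005,np.degrees(y))
E
```

```text
[[ 0.38595073 -0.20046463]
 [ 0.40611848 -0.20712114]
 [ 0.42799835 -0.21434762]] -18.271830755965627 [np.int64(308), np.int64(309), np.int64(309), np.int64(308)]
[[284. 272.]
 [346. 272.]
 [346. 333.]
 [284. 333.]] [ 0.46823375 -0.22902097  0.01      ]
[ 0.40542161 -0.20847303]
now [ 0.402  -0.2026  0.1603] yaw -18.20 slide total cm [-0.51 -0.45 15.53] min rows 5
turn [-0.0001  0.0001  0.0012] rows 1
```

```bash
python3 -m creep '[{"slide":[-0.5,-0.45,0],"angular":[0,0,0],"claw":0},{"slide":[0,0,3.4],"angular":[0,0,0],"claw":0},{"slide":[0,0,3.4],"angular":[0,0,0],"claw":0},{"slide":[0,0,3.4],"angular":[0,0,0],"claw":0},{"slide":[0,0,3],"angular":[0,0,0],"claw":0},{"slide":[0,0,1.5],"angular":[0,0,0],"claw":0},{"slide":[0,0,0.8],"angular":[0,0,0],"claw":0},{"slide":[0,0,0],"angular":[0,0,0],"claw":0},{"slide":[0,0,0],"angular":[0,0,0],"claw":0}]' 50
python3 -m creep '[{"slide":[0,0,0],"angular":[0,0,0],"claw":-1},{"slide":[0,0,0],"angular":[0,0,0],"claw":-1},{"slide":[0,0,0],"angular":[0,0,0],"claw":-1},{"slide":[0,0,0],"angular":[0,0,0],"claw":-1},{"slide":[0,0,0],"angular":[0,0,0],"claw":-1}]' 50
python3 - <<'E'
from h import *
im=save('wrist','w9'); g=cv2.cvtColor(im,cv2.COLOR_BGR2GRAY); print(g[255:320:2,315].tolist(), g[285,295:350].tolist())
print('mouth',safe(-.175,-.085)); go(*safe(-.178,-.085),None,6.86)
E
```

```text
t: 14.87
tcp_pos: [0.4052, -0.2085, 0.0057]
tool_rot: [0.159, 0.987, -0.0, 0.0]
force: [0.7, 0.1, -0.3]
finger_gap: 0.502
gripper_force: 0.0
t: 15.28
tcp_pos: [0.4056, -0.2088, 0.0069]
tool_rot: [0.159, 0.987, -0.001, 0.001]
force: [-0.3, 0.3, 6.6]
finger_gap: 0.109
gripper_force: 49.6
[123, 123, 128, 134, 175, 179, 184, 186, 183, 184, 182, 179, 185, 184, 180, 182, 174, 160, 174, 163, 161, 161, 182, 255, 255, 255, 255, 255, 255, 255, 255, 253, 228] [80, 78, 78, 75, 74, 78, 80, 79, 78, 76, 80, 77, 81, 126, 183, 179, 167, 169, 175, 185, 182, 183, 184, 187, 184, 185, 182, 158, 65, 21, 29, 24, 31, 27, 27, 21, 23, 24, 24, 20, 24, 48, 75, 85, 84, 100, 123, 125, 126, 129, 128, 124, 126, 124, 127]
mouth [ 0.50180555 -0.05919414]
now [ 0.4056 -0.2088  0.0069] yaw -18.31 slide total cm [-4.16e+00  1.71e+01 -1.00e-02] min rows 5
turn [-0.0019  0.0026 -0.4394] rows 4
```

```bash
python3 -m creep '[{"slide":[-0.52,2.1,0],"angular":[0,0,0],"claw":-1},{"slide":[-0.52,2.1,0],"angular":[0,0,0],"claw":-1},{"slide":[-0.52,2.1,0],"angular":[0,0,0],"claw":-1},{"slide":[-0.52,2.15,0],"angular":[0,0,0],"claw":-1},{"slide":[-0.52,2.15,0],"angular":[0,0,0],"claw":-1},{"slide":[-0.52,2.15,0],"angular":[0,0,0],"claw":-1},{"slide":[-0.52,2.15,0],"angular":[0,0,0],"claw":-1},{"slide":[-0.52,2.2,0],"angular":[0,0,0],"claw":-1}]' 50
python3 -m creep '[{"slide":[0,0,0],"angular":[0,0,-0.055],"claw":-1},{"slide":[0,0,0],"angular":[0,0,-0.055],"claw":-1},{"slide":[0,0,0],"angular":[0,0,-0.055],"claw":-1},{"slide":[0,0,0],"angular":[0,0,-0.055],"claw":-1},{"slide":[0,0,0],"angular":[0,0,-0.055],"claw":-1},{"slide":[0,0,0],"angular":[0,0,-0.055],"claw":-1},{"slide":[0,0,0],"angular":[0,0,-0.055],"claw":-1},{"slide":[0,0,0],"angular":[0,0,-0.055],"claw":-1},{"slide":[0,0,0],"angular":[0,0,0],"claw":-1},{"slide":[0,0,0],"angular":[0,0,0],"claw":-1}]'
python3 -c "
from h import *
go(*safe(-.178,-.085),None,6.86)"
```

```text
t: 16.0
tcp_pos: [0.499, -0.0586, 0.0069]
tool_rot: [0.159, 0.987, -0.0, 0.001]
force: [-1.5, -2.3, 4.0]
finger_gap: 0.106
gripper_force: 49.5
t: 16.83
tcp_pos: [0.4996, -0.0594, 0.0069]
tool_rot: [-0.06, 0.998, -0.001, 0.002]
force: [1.3, -0.8, 6.5]
finger_gap: 0.107
gripper_force: 50.0
now [ 0.4996 -0.0594  0.0069] yaw 6.85 slide total cm [ 0.08 -0.01 -0.  ] min rows 1
turn [-0.0019  0.0036 -0.0001] rows 1
```

```bash
python3 -m creep '[{"slide":[-0.5,0,0],"angular":[0,0,0],"claw":-1},{"slide":[-0.5,0,0],"angular":[0,0,0],"claw":-1},{"slide":[-0.5,0,0],"angular":[0,0,0],"claw":-1},{"slide":[-0.5,0,0],"angular":[0,0,0],"claw":-1},{"slide":[-0.5,0,0],"angular":[0,0,0],"claw":-1},{"slide":[-0.5,0,0],"angular":[0,0,0],"claw":-1},{"slide":[-0.5,0,0],"angular":[0,0,0],"claw":-1},{"slide":[0,0,0],"angular":[0,0,0],"claw":-1}]'
python3 -c "
from h import *
print(tosafe(manip.sense()['tcp_pos']),manip.sense()['ft_torque'])"
```

```text
t: 17.5
tcp_pos: [0.5323, -0.0543, 0.0069]
tool_rot: [-0.06, 0.998, 0.0, -0.0]
force: [-1.4, 0.7, 7.2]
finger_gap: 0.11
gripper_force: 50.4
[-0.14412825 -0.08380296] [0.16295643 0.154517   0.07072672]
```

```bash
python3 -m creep '[{"slide":[-0.8,0,0],"angular":[0,0,0],"claw":-1},{"slide":[-0.8,0,0],"angular":[0,0,0],"claw":-1},{"slide":[-0.8,0,0],"angular":[0,0,0],"claw":-1},{"slide":[-0.8,0,0],"angular":[0,0,0],"claw":-1},{"slide":[-0.8,0,0],"angular":[0,0,0],"claw":-1},{"slide":[-0.8,0,0],"angular":[0,0,0],"claw":-1},{"slide":[-0.8,0,0],"angular":[0,0,0],"claw":-1},{"slide":[0,0,0],"angular":[0,0,0],"claw":-1},{"slide":[0,0,0],"angular":[0,0,0],"claw":-1}]'
python3 -c "
from h import *
print(tosafe(manip.sense()['tcp_pos']),manip.sense()['ft_torque'])"
python3 -m creep '[{"slide":[-0.4,0,0],"angular":[0,0,0],"claw":-1},{"slide":[-0.3,0,0],"angular":[0,0,0],"claw":-1},{"slide":[-0.3,0,0],"angular":[0,0,0],"claw":-1},{"slide":[0,0,0],"angular":[0,0,0],"claw":-1},{"slide":[0,0,0],"angular":[0,0,0],"claw":-1}]'
python3 -c "
from h import *
print(tosafe(manip.sense()['tcp_pos']),manip.sense()['ft_torque'])"
```

```text
t: 18.25
tcp_pos: [0.5893, -0.0478, 0.0069]
tool_rot: [-0.06, 0.998, -0.0, 0.001]
force: [0.3, 0.8, 6.3]
finger_gap: 0.103
gripper_force: 50.1
[-0.08675224 -0.08413   ] [ 0.1898153  -0.00591619  0.03481793]
t: 18.67
tcp_pos: [0.5948, -0.0466, 0.0069]
tool_rot: [-0.06, 0.998, 0.0, -0.003]
force: [-7.7, -1.5, 11.4]
finger_gap: 0.103
gripper_force: 51.0
[-0.0811927  -0.08361785] [-0.33999606  0.95976033 -0.02983459]
```

```bash
python3 -m creep '[{"slide":[-0.2,0,0],"angular":[0,0,0],"claw":-1},{"slide":[-0.1,0,0],"angular":[0,0,0],"claw":-1},{"slide":[0,0,0],"angular":[0,0,0],"claw":-1},{"slide":[0,0,0],"angular":[0,0,0],"claw":-1}]'
python3 -m creep '[{"slide":[0,0,0],"angular":[0,0,0],"claw":-0.3},{"slide":[0,0,0],"angular":[0,0,0],"claw":0},{"slide":[0,0,0],"angular":[0,0,0],"claw":0},{"slide":[0.6,0,-2.5],"angular":[0,0,0],"claw":0},{"slide":[0,0,-3.5],"angular":[0,0,0],"claw":0},{"slide":[0,0,-3.5],"angular":[0,0,0],"claw":0.3},{"slide":[0,0,-3.5],"angular":[0,0,0],"claw":0.5},{"slide":[3,0,-2.5],"angular":[0,0,0],"claw":0.5},{"slide":[3,0,0],"angular":[0,0,0],"claw":0.5},{"slide":[0,0,0],"angular":[0,0,0],"claw":0.5}]'
python3 -m creep '[{"slide":[0,0,0],"angular":[0,0,0],"claw":0.6}]'
python3 - <<'E'
from h import *
im=save('wrist','w10'); g=cv2.cvtColor(im,cv2.COLOR_BGR2GRAY)
t=save('top','t10'); go()
c=w2px('wrist',[*safe(-.095,-.084),.034])[0]; print(c)
cv2.imwrite('pics/c10.png',np.hstack([im[200:440,160:480],cv2.resize(t[200:320,390:550],None,fx=2,fy=2)]))
E
```

```text
t: 19.0
tcp_pos: [0.5948, -0.0466, 0.0068]
tool_rot: [-0.06, 0.998, 0.001, -0.006]
force: [-13.2, -3.8, 16.0]
finger_gap: 0.109
gripper_force: 51.6
t: 19.83
tcp_pos: [0.5303, -0.0532, 0.1616]
tool_rot: [-0.06, 0.998, 0.001, -0.003]
force: [-0.9, 0.6, -0.8]
finger_gap: 0.751
gripper_force: 0.0
t: 19.92
tcp_pos: [0.5346, -0.0539, 0.161]
tool_rot: [-0.06, 0.998, 0.0, -0.0]
force: [0.1, -0.6, 0.2]
finger_gap: 0.795
gripper_force: 0.0
now [ 0.5368 -0.0544  0.1606] yaw 6.88 slide total cm [0. 0. 0.] min rows 0
turn [-0.0004  0.0014 -0.    ] rows 1
[320.6734419  285.02445057]
```

View pics/c10.png

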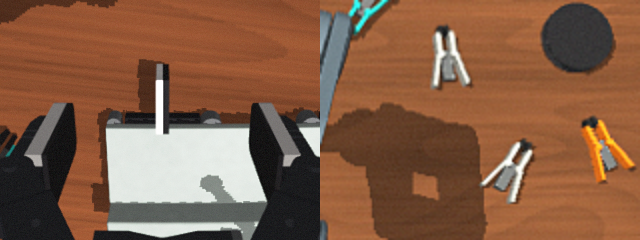

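Right carrier: its fin is at about (322,265–332) in the full frame, and the tray edge is level with the mouth, so it is home. Clips at (454,229) and (484,286) in the top view haven't moved. I'll go to the nearest one.

```bash
python3 -m creep '[{"slide":[0,-3.2,0],"angular":[0,0,0],"claw":0.6},{"slide":[0,-3.2,0],"angular":[0,0,0],"claw":0.6},{"slide":[0,-3.2,0],"angular":[0,0,0],"claw":0.6},{"slide":[0,-3.2,0],"angular":[0,0,0],"claw":0.6},{"slide":[0,-3.2,0],"angular":[0,0,0],"claw":0.6},{"slide":[0,-3.2,0],"angular":[0,0,0],"claw":0.6},{"slide":[0,-3.2,0],"angular":[0,0,0],"claw":0.6},{"slide":[0,-3,0],"angular":[0,0,0],"claw":0.6},{"slide":[0,0,0],"angular":[0,0,0],"claw":0.6},{"slide":[0,0,0],"angular":[0,0,0],"claw":0.6}]'
python3 - <<'E'
from h import *
go(); im=save('wrist','w11')
E
```

```text
t: 20.85
tcp_pos: [0.5672, -0.3087, 0.1594]
tool_rot: [-0.059, 0.998, -0.0, 0.0]
force: [-0.6, 1.4, -0.6]
finger_gap: 0.803
gripper_force: 0.0
now [ 0.5672 -0.3087  0.1594] yaw 6.74 slide total cm [0. 0. 0.] min rows 0
turn [-0.0002  0.0005 -0.    ] rows 1
```

View pics/w11.png

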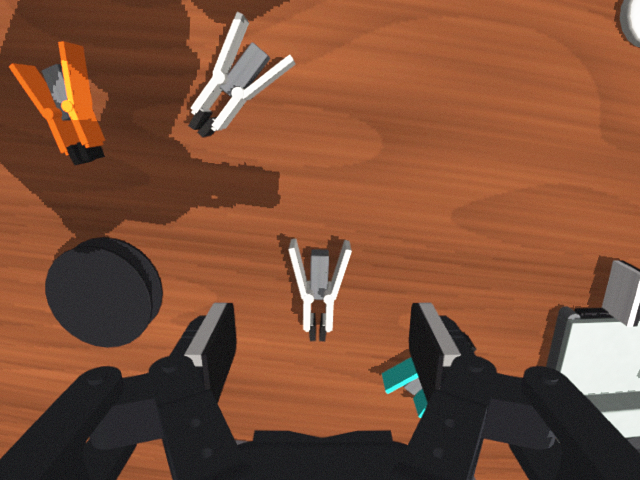

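The near clip has handle ends at (294,241) and (348,241), pivots at (308,298) and (329,298), and jaw tips at (310,340) and (325,340). The second clip has pivots at (220,79) and (238,93).

```bash
cat >> h.py <<'E'
def clip(im,box,st=None):
    "box u0,v0,u1,v1: white/grey handles + pivots; PCA-free: midline by symmetric mask"
    pass
E
python3 - <<'E'
from h import *
for piv,hd in ((((308,298),(329,298)),((294,241),(348,241))),(((220,79),(238,93)),((241,14),(291,58)))):
    a=px2w('wrist',piv,.026)[:,:2]; b=px2w('wrist',hd,.026)[:,:2]; o=a.mean(0); h=b.mean(0); d=o-h
    print('piv sep',np.linalg.norm(a[0]-a[1]),'ends sep',np.linalg.norm(b[0]-b[1]),'len',np.linalg.norm(d),'o',o,'yaw',np.degrees(np.arctan2(d[1],d[0])))
go()
E
```

```text
piv sep 0.016259259585496382 ends sep 0.03980319730347365 len 0.046456935269152955 o [ 0.62477012 -0.3010401 ] yaw 4.366308636493074
piv sep 0.014748422495969266 ends sep 0.04179306570928337 len 0.04016110716357847 o [ 0.47803989 -0.37809309] yaw -33.14874700034369
now [ 0.5666 -0.3069  0.1593] yaw 6.82 slide total cm [0. 0. 0.] min rows 0
turn [ 0.0013 -0.0006 -0.    ] rows 1
```

```bash
python3 -c "
from h import *
go(.599,-.3045,.002,4.4)"
```

```text
now [ 0.5666 -0.3069  0.1593] yaw 6.82 slide total cm [-3.25 -0.17 15.73] min rows 5
turn [ 0.0012 -0.0006  0.0423] rows 1
```

```bash
python3 -m creep '[{"slide":[-3.25,-0.17,0],"angular":[0,0,0.042],"claw":0.5},{"slide":[0,0,3.4],"angular":[0,0,0],"claw":0.5},{"slide":[0,0,3.4],"angular":[0,0,0],"claw":0.5},{"slide":[0,0,3.4],"angular":[0,0,0],"claw":0.5},{"slide":[0,0,2.5],"angular":[0,0,0],"claw":0.5},{"slide":[0,0,1.5],"angular":[0,0,0],"claw":0.5},{"slide":[0,0,1],"angular":[0,0,0],"claw":0.5},{"slide":[0,0,0.5],"angular":[0,0,0],"claw":0.5},{"slide":[0,0,0],"angular":[0,0,0],"claw":0.5},{"slide":[0,0,0],"angular":[0,0,0],"claw":0.5}]' 40
python3 -m creep '[{"slide":[0,0,0],"angular":[0,0,0],"claw":-1},{"slide":[0,0,0],"angular":[0,0,0],"claw":-1},{"slide":[0,0,0],"angular":[0,0,0],"claw":-1},{"slide":[0,0,0],"angular":[0,0,0],"claw":-1},{"slide":[0,0,0],"angular":[0,0,0],"claw":-1},{"slide":[0,0,0],"angular":[0,0,0],"claw":-1},{"slide":[0,0,0],"angular":[0,0,0],"claw":-1},{"slide":[0,0,0],"angular":[0,0,0],"claw":-1}]' 40
python3 -c "
from h import *
save('wrist','w12');go(*safe(-.165,-.084),.05,6.86)"
```

```text
t: 21.73
tcp_pos: [0.5997, -0.3046, 0.0048]
tool_rot: [-0.039, 0.999, -0.001, 0.001]
force: [0.2, 0.5, 0.1]
finger_gap: 0.748
gripper_force: 0.0
t: 22.4
tcp_pos: [0.5992, -0.3053, 0.0059]
tool_rot: [-0.039, 0.999, -0.001, 0.001]
force: [-2.2, -0.4, 6.9]
finger_gap: 0.273
gripper_force: 40.1
now [ 0.5993 -0.3053  0.0059] yaw 4.48 slide total cm [ 6.79 25.43 -4.48] min rows 8
turn [-0.0022  0.0016 -0.0415] rows 1
```

View pics/w12.png

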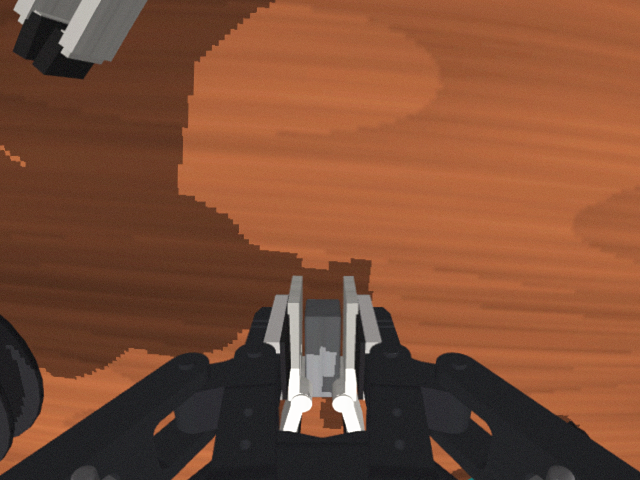

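```bash
python3 -c "
from h import *
s=manip.sense(); Rm=R.from_quat(s['tool_rot']).as_matrix()
for uv in ((303,402),(342,402),(297,277),(349,277),(297,300),(349,300)):
  print((Rm.T@(px2w('wrist',[uv],.026)[0]-s['tcp_pos'])).round(4))"
python3 -m creep '[{"slide":[0,0,-2],"angular":[0,0,0],"claw":-1},{"slide":[0,0,-3],"angular":[0,0,0],"claw":-1},{"slide":[2,3,0],"angular":[0,0,0],"claw":-1},{"slide":[2,3,0],"angular":[0,0,0],"claw":-1},{"slide":[2,3,0],"angular":[0,0,0],"claw":-1},{"slide":[2,3,0],"angular":[0,0,0],"claw":-1},{"slide":[1,3,0],"angular":[0,0,0],"claw":-1},{"slide":[0,3,0],"angular":[0,0,0],"claw":-1},{"slide":[0,3,0],"angular":[0,0,0],"claw":-1}]'
python3 -m creep '[{"slide":[0,3,0],"angular":[0,0,0],"claw":-1},{"slide":[0,1,0],"angular":[0,0,-0.042],"claw":-1},{"slide":[0,0,0],"angular":[0,0,0],"claw":-1},{"slide":[0,0,0],"angular":[0,0,0],"claw":-1}]'
python3 -c "
from h import *
s=manip.sense(); print(tosafe(s['tcp_pos'])); go(*safe(-.180,-.084),.007,6.86)"
```

```text
[-0.0268 -0.0059 -0.0201]
[-0.0268  0.009  -0.0201]
[ 0.0253 -0.007  -0.0201]
[ 0.0253  0.0105 -0.0202]
[ 0.0167 -0.0072 -0.0201]
[ 0.0167  0.0107 -0.0202]
t: 23.2
tcp_pos: [0.4917, -0.1009, 0.0543]
tool_rot: [-0.038, 0.999, -0.0, 0.0]
force: [0.6, 1.0, -0.7]
finger_gap: 0.274
gripper_force: 39.4
t: 23.53
tcp_pos: [0.4904, -0.0623, 0.054]
tool_rot: [-0.061, 0.998, -0.001, 0.001]
force: [-0.1, 0.2, -0.2]
finger_gap: 0.273
gripper_force: 39.4
[-0.18668898 -0.08676382]
now [ 0.4904 -0.0623  0.054 ] yaw 6.96 slide total cm [-0.66  0.28  4.71] min rows 2
turn [-0.0012  0.0018  0.0017] rows 1
```

```bash
python3 -m creep '[{"slide":[0,0.28,1.5],"angular":[0,0,0],"claw":-1},{"slide":[0,0,1.5],"angular":[0,0,0],"claw":-1},{"slide":[0,0,1],"angular":[0,0,0],"claw":-1},{"slide":[0,0,0.6],"angular":[0,0,0],"claw":-1},{"slide":[0,0,0],"angular":[0,0,0],"claw":-1},{"slide":[-0.7,0,0],"angular":[0,0,0],"claw":-1},{"slide":[-0.7,0,0],"angular":[0,0,0],"claw":-1},{"slide":[0,0,0],"angular":[0,0,0],"claw":-1}]'
python3 -c "
from h import *
s=manip.sense(); print(tosafe(s['tcp_pos'])); im=save('wrist','w13');go(*safe(-.1425,-.084),.007,6.86)
t=save('scene','sc13'); c=w2px('scene',[*safe(-.11,-.084),.03])[0].astype(int);print(c)
T=cv2.resize(t[c[1]-50:c[1]+50,c[0]-66:c[0]+66],None,fx=3,fy=3,interpolation=cv2.INTER_CUBIC)
cv2.imwrite('pics/c13.png',np.hstack([T,im[180:480,120:520]]))"
```

```text
t: 24.2
tcp_pos: [0.5062, -0.0584, 0.0083]
tool_rot: [-0.06, 0.998, -0.001, 0.002]
force: [0.3, -0.4, -0.4]
finger_gap: 0.273
gripper_force: 39.4
[-0.17057126 -0.08469074]
now [ 0.5051 -0.058   0.0083] yaw 6.91 slide total cm [-2.91  0.02  0.14] min rows 1
turn [-0.0015  0.0031  0.0008] rows 1
[300 267]
```

View pics/c13.png

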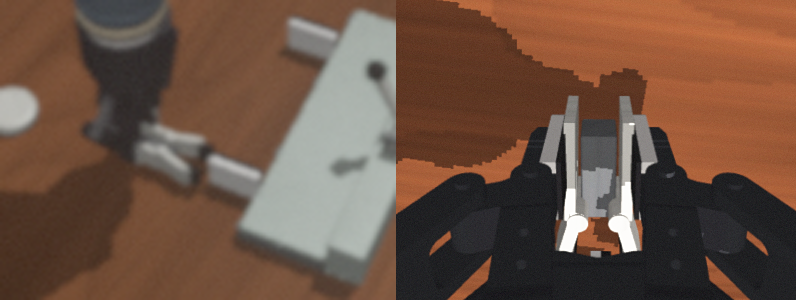

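The scene view shows the open jaws lined up right behind the right fin's end, so I'll advance.

```bash
python3 -m creep '[{"slide":[-0.6,0,0.1],"angular":[0,0,0],"claw":-1},{"slide":[-0.6,0,0],"angular":[0,0,0],"claw":-1},{"slide":[-0.6,0,0],"angular":[0,0,0],"claw":-1},{"slide":[-0.6,0,0],"angular":[0,0,0],"claw":-1},{"slide":[-0.5,0,0],"angular":[0,0,0],"claw":-1},{"slide":[0,0,0],"angular":[0,0,0],"claw":-1},{"slide":[0,0,0],"angular":[0,0,0],"claw":-1}]'
python3 -c "
from h import *
s=manip.sense(); print(tosafe(s['tcp_pos']),s['force'],s['ft_torque']); im=save('wrist','w14')
t=save('scene','sc14'); c=[300,267]
T=cv2.resize(t[c[1]-50:c[1]+50,c[0]-66:c[0]+66],None,fx=3,fy=3,interpolation=cv2.INTER_CUBIC)
cv2.imwrite('pics/c14.png',np.hstack([T,im[180:480,120:520]]))"
```

```text
t: 24.88
tcp_pos: [0.5321, -0.054, 0.0066]
tool_rot: [-0.06, 0.998, -0.0, 0.0]
force: [-0.9, 0.5, -0.4]
finger_gap: 0.274
gripper_force: 39.4
[-0.14429484 -0.0834552 ] [-0.93398138  0.52586263 -0.37463638] [ 0.03657009 -0.01777455 -0.06135154]
```

View pics/c14.png

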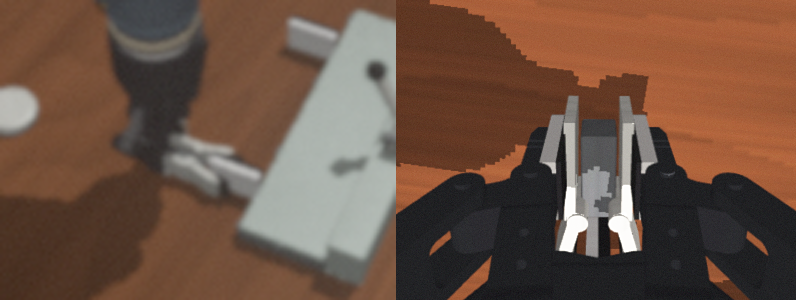

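```bash
python3 -c "
from h import *
im=cv2.imread('pics/w14.png'); 
s=manip.sense(); Rm=R.from_quat(s['tool_rot']).as_matrix()
for d in (.030,.036,.042,.048):
  for z in (0,.034): print(d,z,w2px('wrist',s['tcp_pos']+Rm@np.array([-d,.0015,0])+[0,0,z-s['tcp_pos'][2]]).round(0))
cv2.imwrite('pics/c14b.png',cv2.resize(im[360:450,270:375],None,fx=6,fy=6,interpolation=cv2.INTER_CUBIC))"
```

```text
0.03 0 [[322. 367.]]
0.03 0.034 [[322. 423.]]
0.036 0 [[322. 378.]]
0.036 0.034 [[322. 435.]]
0.042 0 [[322. 389.]]
0.042 0.034 [[322. 447.]]
0.048 0 [[322. 399.]]
0.048 0.034 [[322. 458.]]
```

View pics/c14b.png

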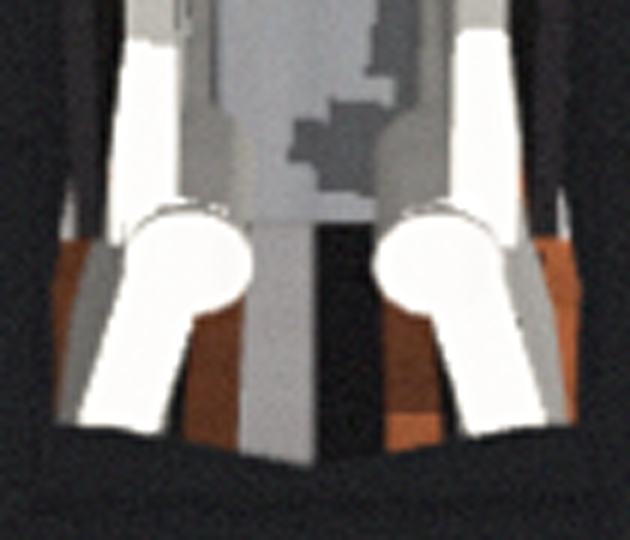

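The fin is between the jaws. Its end lies 38–47 mm ahead of the TCP, so the pads are 5 mm or more fully on. Releasing.

```bash
python3 -m creep '[{"slide":[0,0,0],"angular":[0,0,0],"claw":-0.3},{"slide":[0,0,0],"angular":[0,0,0],"claw":-0.1},{"slide":[0,0,0],"angular":[0,0,0],"claw":0.3},{"slide":[0,0,0],"angular":[0,0,0],"claw":0.5},{"slide":[0,0,0],"angular":[0,0,0],"claw":0.5},{"slide":[0,0,-2],"angular":[0,0,0],"claw":0.5},{"slide":[0,0,-3.5],"angular":[0,0,0],"claw":0.5},{"slide":[0,0,-3.5],"angular":[0,0,0],"claw":0.5},{"slide":[0,0,-3.5],"angular":[0,0,0],"claw":0.5},{"slide":[0,0,-3],"angular":[0,0,0],"claw":0.5}]'
python3 -m creep '[{"slide":[0,0,0],"angular":[0,0,0],"claw":0.5},{"slide":[0,0,0],"angular":[0,0,0],"claw":0.5}]'
python3 - <<'E'
from h import *
go(.43,.395,.16,0)
im=save('wrist','w15'); t=save('top','t15')
cv2.imwrite('pics/c15.png',np.hstack([im[200:480,150:500],cv2.resize(t[220:360,150:350],None,fx=2,fy=2)]))
E
```

```text
t: 25.82
tcp_pos: [0.5319, -0.0541, 0.1638]
tool_rot: [-0.06, 0.998, -0.0, 0.001]
force: [0.4, -0.1, -1.1]
finger_gap: 0.752
gripper_force: 0.0
t: 25.98
tcp_pos: [0.5329, -0.0544, 0.1636]
tool_rot: [-0.06, 0.998, -0.001, 0.002]
force: [-0.4, -0.0, -0.5]
finger_gap: 0.75
gripper_force: 0.0
now [ 0.5329 -0.0544  0.1636] yaw 6.89 slide total cm [ 4.83 45.85  0.25] min rows 13
turn [-0.0018  0.0045  0.1203] rows 2
```

View pics/c15.png

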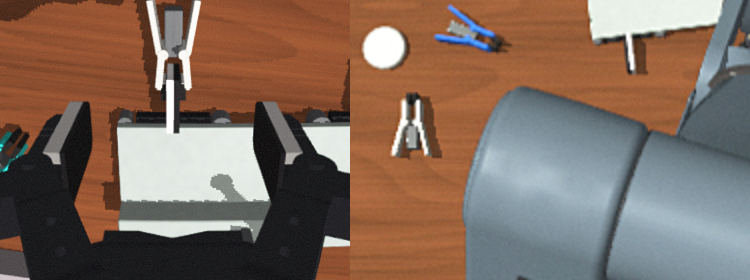

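The clip is on the right fin, with its jaw tips at about crop (160–187, 90). The left clip, at about crop (412,130), hasn't moved. I'll check the overlap numerically.

```bash
python3 - <<'E'
from h import *
im=cv2.imread('pics/w15.png')
cv2.imwrite('pics/c15b.png',cv2.resize(im[190:345,270:375],None,fx=5,fy=3.8,interpolation=cv2.INTER_CUBIC))
g=cv2.cvtColor(im,cv2.COLOR_BGR2GRAY)
for u in (311,323,325,336): print(u,g[240:336:2,u].tolist())
for v in (270,280,285,290,295): print(v,[tosafe(px2w('wrist',[(323,v)],z)[0])[0].round(4) for z in (.024,.034)])
E
```

```text
311 [101, 118, 111, 111, 129, 212, 248, 247, 247, 247, 248, 248, 248, 248, 249, 249, 249, 250, 249, 249, 245, 246, 242, 240, 144, 37, 25, 42, 45, 47, 49, 52, 55, 60, 55, 55, 25, 17, 15, 39, 24, 29, 92, 95, 216, 228, 228, 228]
323 [137, 132, 133, 132, 76, 75, 130, 137, 123, 55, 55, 58, 76, 87, 82, 84, 83, 83, 83, 81, 176, 227, 228, 229, 229, 228, 228, 227, 227, 226, 229, 222, 227, 226, 226, 225, 222, 225, 221, 225, 180, 172, 177, 175, 175, 172, 166, 229]
325 [137, 140, 144, 119, 73, 74, 73, 128, 130, 56, 54, 59, 24, 17, 15, 13, 20, 6, 15, 20, 33, 44, 40, 39, 37, 38, 42, 38, 38, 42, 39, 42, 39, 42, 40, 33, 37, 39, 41, 41, 38, 45, 41, 38, 38, 39, 63, 233]
336 [93, 115, 139, 175, 212, 238, 247, 246, 246, 246, 248, 249, 249, 248, 247, 248, 249, 248, 249, 248, 249, 249, 249, 251, 231, 116, 84, 89, 88, 90, 85, 92, 98, 97, 101, 56, 32, 19, 22, 39, 31, 31, 88, 95, 219, 231, 230, 229]
270 [np.float64(-0.1091), np.float64(-0.1132)]
280 [np.float64(-0.1008), np.float64(-0.1051)]
285 [np.float64(-0.0965), np.float64(-0.1011)]
290 [np.float64(-0.0923), np.float64(-0.097)]
295 [np.float64(-0.088), np.float64(-0.0928)]
```

View pics/c15b.png

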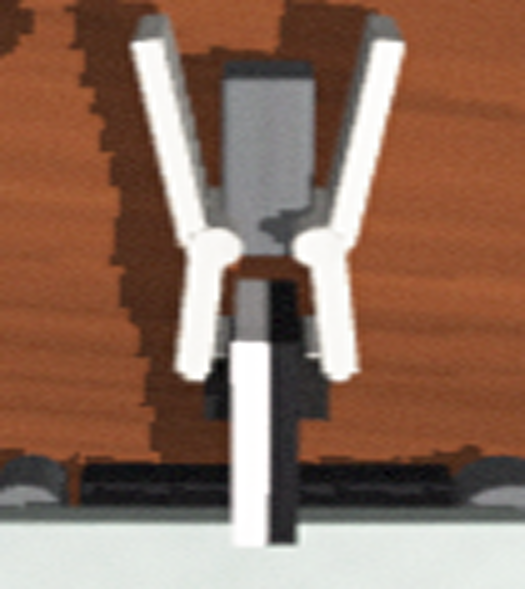

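The pads' black tips reach row ~300 (x ≈ -84) and the fin end is at row ~280 (x ≈ -105), so the pads are fully on the fin. Next is the left clip.

```bash
python3 -m creep '[{"slide":[0.35,3.1,0],"angular":[0,0,0],"claw":0.5},{"slide":[0.35,3.3,0],"angular":[0,0,0],"claw":0.5},{"slide":[0.35,3.3,0],"angular":[0,0,0],"claw":0.5},{"slide":[0.35,3.3,0],"angular":[0,0,0],"claw":0.5},{"slide":[0.35,3.3,0],"angular":[0,0,0],"claw":0.5},{"slide":[0.35,3.3,0],"angular":[0,0,0],"claw":0.5},{"slide":[0.35,3.3,0],"angular":[0,0,0],"claw":0.5},{"slide":[0.35,3.3,0],"angular":[0,0,0],"claw":0.5},{"slide":[0.35,3.3,0],"angular":[0,0,0],"claw":0.5},{"slide":[0.35,3.3,0],"angular":[0,0,0],"claw":0.5}]'
python3 -m creep '[{"slide":[0.35,3.3,0],"angular":[0,0,0],"claw":0.5},{"slide":[0.35,3.3,0],"angular":[0,0,0],"claw":0.5},{"slide":[0.35,3.3,0],"angular":[0,0,0],"claw":0.5},{"slide":[0.35,3.3,0],"angular":[0,0,0],"claw":0.5},{"slide":[0,0,0],"angular":[0,0,0.1],"claw":0.5},{"slide":[0,0,0],"angular":[0,0,0],"claw":0.5},{"slide":[0,0,0],"angular":[0,0,0],"claw":0.5}]'
python3 - <<'E'
from h import *
go(); im=save('wrist','w16'); g=cv2.cvtColor(im,cv2.COLOR_BGR2HSV).astype(int)
m=(g[...,1]<45)&(g[...,2]>150); m[340:]=0
for mm,s,c in comps(m,60,9999): print(s,c.round(1))
cv2.imwrite('pics/c16.png',im[180:420,180:480])
E
```

```text
t: 26.92
tcp_pos: [0.4557, 0.2684, 0.1594]
tool_rot: [-0.06, 0.998, -0.001, -0.002]
force: [0.1, 0.4, 0.3]
finger_gap: 0.748
gripper_force: 0.0
t: 27.5
tcp_pos: [0.4267, 0.3961, 0.1595]
tool_rot: [-0.012, 1.0, -0.001, -0.002]
force: [0.0, -0.4, 0.7]
finger_gap: 0.754
gripper_force: 0.0
now [0.4267 0.3961 0.1595] yaw 1.33 slide total cm [0. 0. 0.] min rows 0
turn [-0.0026 -0.0037  0.    ] rows 1
[296 247  27  89 709] [309.2 290.4]
[331 253  27  83 585] [342.6 295.5]
[ 473  269   81   71 2893] [508.8 305.5]
```

View pics/c16.png

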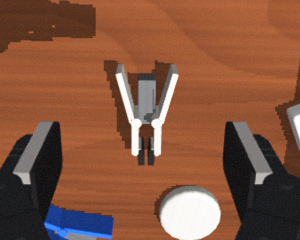

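The clip's pivots are at about (317,303) and (337,304), with handle ends at (299,246) and (356,246). I've now viewed 20 pictures, which is over the limit of 14. From here I'll work from numbers only.

```bash
python3 - <<'E'
from h import *
im=cv2.imread('pics/w16.png'); g=cv2.cvtColor(im,cv2.COLOR_BGR2HSV).astype(int)
m=(g[...,1]<45)&(g[...,2]>200); m[340:]=0; m[:,:290]=0; m[:,362:]=0
rows=np.arange(258,332,4); L=[np.where(m[v])[0].min() for v in rows]; Rr=[np.where(m[v])[0].max() for v in rows]
print(list(zip(rows,L,Rr)))
mid=np.polyfit(rows,(np.array(L)+Rr)/2,1)
P=px2w('wrist',[[np.polyval(mid,v)+.5,v] for v in (258,303.5,330)],.026)[:,:2]; d=P[2]-P[0]; y=np.arctan2(d[1],d[0]); print(P,np.degrees(y))
f=np.array([np.cos(y),np.sin(y)]); n=np.array([-f[1],f[0]])
t=P[1]-.026*f-.0015*n; print(t); go(*t,.0025,np.degrees(y))
# same pivot row in w11 gave o; TCP was .0265 behind pivot as intended
E
```

```text
[(np.int64(258), np.int64(297), np.int64(357)), (np.int64(262), np.int64(298), np.int64(355)), (np.int64(266), np.int64(299), np.int64(354)), (np.int64(270), np.int64(300), np.int64(353)), (np.int64(274), np.int64(301), np.int64(352)), (np.int64(278), np.int64(302), np.int64(350)), (np.int64(282), np.int64(304), np.int64(349)), (np.int64(286), np.int64(305), np.int64(348)), (np.int64(290), np.int64(306), np.int64(347)), (np.int64(294), np.int64(307), np.int64(345)), (np.int64(298), np.int64(308), np.int64(344)), (np.int64(302), np.int64(310), np.int64(343)), (np.int64(306), np.int64(312), np.int64(340)), (np.int64(310), np.int64(312), np.int64(340)), (np.int64(314), np.int64(312), np.int64(340)), (np.int64(318), np.int64(312), np.int64(340)), (np.int64(322), np.int64(312), np.int64(340)), (np.int64(326), np.int64(312), np.int64(340)), (np.int64(330), np.int64(312), np.int64(340))]
[[0.45211204 0.40121282]
 [0.48992291 0.40181587]
 [0.51349842 0.40219642]] 0.9179739740128979
[0.46395028 0.39989952]
now [0.4271 0.3956 0.1599] yaw 1.26 slide total cm [-3.74  0.38 15.73] min rows 5
turn [-0.0022 -0.0031  0.006 ] rows 1
```

```bash
python3 -m creep '[{"slide":[-3.7,0.38,0],"angular":[0,0,0.005],"claw":0.5},{"slide":[0,0,3.4],"angular":[0,0,0],"claw":0.5},{"slide":[0,0,3.4],"angular":[0,0,0],"claw":0.5},{"slide":[0,0,3.4],"angular":[0,0,0],"claw":0.5},{"slide":[0,0,2.5],"angular":[0,0,0],"claw":0.5},{"slide":[0,0,1.5],"angular":[0,0,0],"claw":0.5},{"slide":[0,0,1],"angular":[0,0,0],"claw":0.5},{"slide":[0,0,0.5],"angular":[0,0,0],"claw":0.5},{"slide":[0,0,0],"angular":[0,0,0],"claw":0.5},{"slide":[0,0,0],"angular":[0,0,0],"claw":0.5}]' 40
python3 -m creep '[{"slide":[0,0,0],"angular":[0,0,0],"claw":-1},{"slide":[0,0,0],"angular":[0,0,0],"claw":-1},{"slide":[0,0,0],"angular":[0,0,0],"claw":-1},{"slide":[0,0,0],"angular":[0,0,0],"claw":-1},{"slide":[0,0,0],"angular":[0,0,0],"claw":-1},{"slide":[0,0,0],"angular":[0,0,0],"claw":-1},{"slide":[0,0,0],"angular":[0,0,0],"claw":-1},{"slide":[0,0,0],"angular":[0,0,0],"claw":-1}]' 40
python3 - <<'E'
from h import *
go(*safe(-.187,.085),.055,6.86); im=save('wrist','w17'); old=cv2.imread('pics/w12.png')
s=manip.sense(); Rm=R.from_quat(s['tool_rot']).as_matrix()
for i in (old,im):
    g=cv2.cvtColor(i,cv2.COLOR_BGR2HSV).astype(int); m=(g[...,1]<40)&(g[...,2]>230); m[:360]=0; m[:,:270]=0;m[:,375:]=0
    print([(v,*(np.where(m[v])[0][[0,-1]] if m[v].any() else ())) for v in range(376,436,4)])
E
```

```text
t: 28.38
tcp_pos: [0.4656, 0.4011, 0.0052]
tool_rot: [-0.007, 1.0, 0.0, 0.0]
force: [0.3, 0.1, -0.7]
finger_gap: 0.751
gripper_force: 0.0
t: 29.05
tcp_pos: [0.4649, 0.4015, 0.0065]
tool_rot: [-0.008, 1.0, 0.0, 0.0]
force: [-2.2, -0.8, 5.9]
finger_gap: 0.277
gripper_force: 39.7
now [0.4649 0.4015 0.0065] yaw 0.90 slide total cm [-1.000e-02 -2.934e+01 -4.860e+00] min rows 9
turn [ 0.0004  0.0009 -0.104 ] rows 1
[(376, np.int64(290), np.int64(354)), (380, np.int64(289), np.int64(355)), (384, np.int64(289), np.int64(355)), (388, np.int64(289), np.int64(355)), (392, np.int64(289), np.int64(355)), (396, np.int64(289), np.int64(355)), (400, np.int64(289), np.int64(355)), (404, np.int64(291), np.int64(353)), (408, np.int64(290), np.int64(354)), (412, np.int64(289), np.int64(355)), (416, np.int64(287), np.int64(356)), (420, np.int64(286), np.int64(357)), (424, np.int64(285), np.int64(358)), (428, np.int64(284), np.int64(360)), (432,)]
[(376, np.int64(290), np.int64(354)), (380, np.int64(289), np.int64(355)), (384, np.int64(289), np.int64(355)), (388, np.int64(288), np.int64(355)), (392, np.int64(289), np.int64(355)), (396, np.int64(291), np.int64(352)), (400, np.int64(290), np.int64(353)), (404, np.int64(289), np.int64(354)), (408, np.int64(287), np.int64(355)), (412, np.int64(286), np.int64(357)), (416, np.int64(285), np.int64(358)), (420, np.int64(284), np.int64(359)), (424, np.int64(282), np.int64(360)), (428, np.int64(281), np.int64(361)), (432,)]
```

```bash
python3 -m creep '[{"slide":[0,0,-2],"angular":[0,0,0],"claw":-1},{"slide":[0,0,-2.8],"angular":[0,0,0],"claw":-1},{"slide":[0,-3.2,0],"angular":[0,0,0],"claw":-1},{"slide":[0,-3.3,0],"angular":[0,0,0],"claw":-1},{"slide":[0,-3.3,0],"angular":[0,0,0],"claw":-1},{"slide":[0,-3.3,0],"angular":[0,0,0],"claw":-1},{"slide":[0,-3.3,0],"angular":[0,0,0],"claw":-1},{"slide":[0,-3.3,0],"angular":[0,0,0],"claw":-1},{"slide":[0,-3.3,0],"angular":[0,0,0],"claw":-1},{"slide":[0,-3.3,0],"angular":[0,0,0],"claw":-1}]'
python3 -m creep '[{"slide":[0,-3,0],"angular":[0,0,-0.104],"claw":-1},{"slide":[0,0,0],"angular":[0,0,0],"claw":-1},{"slide":[0,0,0],"angular":[0,0,0],"claw":-1},{"slide":[0,0,0],"angular":[0,0,0],"claw":-1}]'
python3 -c "
from h import *
print(tosafe(manip.sense()['tcp_pos'])); go(*safe(-.187,.085),.0075,6.86)"
```

```text
t: 29.93
tcp_pos: [0.4692, 0.137, 0.0533]
tool_rot: [-0.008, 1.0, 0.0, 0.001]
force: [-0.4, 0.6, -1.4]
finger_gap: 0.274
gripper_force: 39.6
t: 30.27
tcp_pos: [0.4698, 0.1085, 0.0531]
tool_rot: [-0.059, 0.998, 0.0, 0.001]
force: [-0.2, 0.1, -1.1]
finger_gap: 0.27
gripper_force: 39.6
[-0.18677478  0.08527879]
now [0.4698 0.1085 0.0531] yaw 6.75 slide total cm [ 0.03 -0.03  4.56] min rows 2
turn [ 0.      0.0011 -0.0019] rows 1
```

```bash
python3 -m creep '[{"slide":[0,0,1.5],"angular":[0,0,0],"claw":-1},{"slide":[0,0,1.5],"angular":[0,0,0],"claw":-1},{"slide":[0,0,1],"angular":[0,0,0],"claw":-1},{"slide":[0,0,0.55],"angular":[0,0,0],"claw":-1},{"slide":[0,0,0],"angular":[0,0,0],"claw":-1},{"slide":[-0.7,0,0],"angular":[0,0,0],"claw":-1},{"slide":[-0.7,0,0],"angular":[0,0,0],"claw":-1},{"slide":[-0.7,0,0],"angular":[0,0,0],"claw":-1},{"slide":[-0.5,0,0],"angular":[0,0,0],"claw":-1},{"slide":[0,0,0],"angular":[0,0,0],"claw":-1}]'
python3 -m creep '[{"slide":[-0.6,0,0],"angular":[0,0,0],"claw":-1},{"slide":[-0.6,0,0],"angular":[0,0,0],"claw":-1},{"slide":[-0.6,0,0],"angular":[0,0,0],"claw":-1},{"slide":[-0.4,0,0],"angular":[0,0,0],"claw":-1},{"slide":[0,0,0],"angular":[0,0,0],"claw":-1},{"slide":[0,0,0],"angular":[0,0,0],"claw":-1}]'
python3 - <<'E'
from h import *
s=manip.sense(); print(tosafe(s['tcp_pos']),s['ft_torque']); im=save('wrist','w18')
g=cv2.cvtColor(im,cv2.COLOR_BGR2GRAY); old=cv2.cvtColor(cv2.imread('pics/w14.png'),cv2.COLOR_BGR2GRAY)
for v in (400,408,416,424): print(v,g[v,300:345:2].tolist(),'| old',old[v,300:345:2].tolist())
E
```

```text
t: 31.1
tcp_pos: [0.4979, 0.1115, 0.0074]
tool_rot: [-0.06, 0.998, -0.0, 0.002]
force: [0.4, -0.9, -0.4]
finger_gap: 0.278
gripper_force: 39.7
t: 31.6
tcp_pos: [0.5172, 0.114, 0.0071]
tool_rot: [-0.06, 0.998, -0.0, -0.0]
force: [-0.4, -0.1, -0.5]
finger_gap: 0.278
gripper_force: 39.7
[-0.13904531  0.08509398] [-0.02018903  0.0555694  -0.00354682]
400 [251, 251, 251, 250, 250, 240, 148, 152, 150, 149, 148, 127, 19, 23, 27, 27, 34, 244, 253, 252, 252, 252, 252] | old [252, 252, 252, 250, 251, 239, 155, 156, 157, 156, 157, 74, 17, 19, 26, 20, 90, 254, 253, 252, 252, 253, 253]
408 [255, 57, 65, 63, 59, 83, 154, 151, 153, 152, 156, 130, 18, 24, 14, 24, 21, 35, 63, 64, 60, 97, 255] | old [252, 252, 252, 251, 254, 201, 152, 155, 152, 157, 156, 71, 21, 24, 22, 28, 28, 246, 255, 253, 252, 252, 252]
416 [23, 63, 69, 65, 65, 98, 156, 149, 153, 150, 150, 133, 21, 19, 12, 16, 24, 20, 66, 68, 71, 61, 35] | old [245, 53, 63, 63, 65, 117, 152, 150, 153, 156, 154, 73, 21, 21, 24, 23, 22, 57, 65, 61, 63, 92, 255]
424 [39, 64, 63, 61, 61, 108, 145, 143, 143, 143, 142, 123, 24, 21, 24, 23, 21, 24, 105, 111, 110, 108, 29] | old [20, 61, 61, 60, 62, 131, 153, 154, 154, 148, 153, 72, 17, 21, 20, 23, 18, 44, 61, 61, 57, 56, 28]
```

Same pattern as the right one: the fin lies between the jaws at columns 311–333. Releasing and backing off.

```bash
python3 -m creep '[{"slide":[0,0,0],"angular":[0,0,0],"claw":-0.3},{"slide":[0,0,0],"angular":[0,0,0],"claw":-0.1},{"slide":[0,0,0],"angular":[0,0,0],"claw":0.3},{"slide":[0,0,0],"angular":[0,0,0],"claw":0.5},{"slide":[0,0,0],"angular":[0,0,0],"claw":0.5},{"slide":[0,0,-2],"angular":[0,0,0],"claw":0.5},{"slide":[0,0,-3.5],"angular":[0,0,0],"claw":0.5},{"slide":[0,0,-3.5],"angular":[0,0,0],"claw":0.5},{"slide":[0,0,-3.5],"angular":[0,0,0],"claw":0.5},{"slide":[0,0,-3],"angular":[0,0,0],"claw":0.5}]'
python3 -m creep '[{"slide":[0,0,0],"angular":[0,0,0],"claw":0.5},{"slide":[0,0,0],"angular":[0,0,0],"claw":0.5}]'
python3 - <<'E'
from h import *
im=save('wrist','w19'); hsv=cv2.cvtColor(im,cv2.COLOR_BGR2HSV).astype(int)
g=hsv[...,2]
# profiles: fin top end, jaw tips and pads in columns about the fin
for v in range(246,322,4): print(v,g[v,298:350:2].tolist())
for v in (264,280,290,300,310): print(v,[tosafe(px2w('wrist',[(322,v)],z)[0])[0].round(4) for z in (0,.024,.034)])
go()
E
```

```text
t: 32.48
tcp_pos: [0.5171, 0.114, 0.1643]
tool_rot: [-0.06, 0.998, -0.0, 0.001]
force: [0.7, -0.7, -0.2]
finger_gap: 0.75
gripper_force: 0.0
t: 32.65
tcp_pos: [0.5182, 0.114, 0.1641]
tool_rot: [-0.06, 0.998, -0.0, 0.002]
force: [0.5, 0.7, 0.7]
finger_gap: 0.749
gripper_force: 0.0
246 [86, 87, 85, 171, 250, 231, 249, 248, 236, 130, 138, 138, 82, 76, 70, 101, 226, 251, 247, 245, 250, 233, 149, 156, 156, 154]
250 [85, 85, 83, 80, 218, 250, 248, 248, 246, 243, 146, 142, 137, 137, 114, 230, 250, 249, 249, 246, 242, 159, 154, 149, 153, 155]
254 [78, 83, 81, 85, 139, 250, 248, 249, 242, 131, 92, 83, 80, 77, 85, 100, 239, 250, 249, 249, 223, 147, 149, 151, 149, 151]
258 [81, 81, 80, 76, 190, 249, 249, 248, 97, 101, 132, 132, 103, 17, 27, 44, 81, 231, 249, 250, 241, 148, 147, 149, 147, 144]
262 [86, 77, 84, 81, 205, 249, 248, 240, 79, 108, 137, 135, 111, 11, 22, 38, 78, 209, 250, 250, 245, 150, 145, 150, 146, 149]
266 [82, 84, 84, 80, 229, 249, 249, 236, 74, 109, 135, 134, 109, 23, 20, 38, 79, 177, 250, 249, 248, 153, 154, 150, 151, 150]
270 [82, 81, 80, 88, 250, 248, 238, 136, 94, 88, 128, 1
[... 1260 characters left out ...]
, 19, 21, 16, 19, 25, 26]
314 [24, 26, 30, 24, 24, 26, 26, 24, 25, 221, 254, 254, 255, 46, 48, 42, 31, 30, 23, 29, 25, 28, 24, 25, 22, 28]
318 [95, 93, 93, 92, 91, 91, 86, 91, 86, 236, 254, 254, 255, 47, 48, 56, 87, 89, 93, 90, 88, 91, 93, 87, 87, 90]
264 [np.float64(-0.0975), np.float64(-0.1069), np.float64(-0.1109)]
280 [np.float64(-0.083), np.float64(-0.0936), np.float64(-0.098)]
290 [np.float64(-0.0738), np.float64(-0.0851), np.float64(-0.0898)]
300 [np.float64(-0.0643), np.float64(-0.0764), np.float64(-0.0814)]
310 [np.float64(-0.0547), np.float64(-0.0675), np.float64(-0.0729)]
now [0.5168 0.114  0.1625] yaw 6.83 slide total cm [0. 0. 0.] min rows 0
turn [-0.0001  0.0009 -0.    ] rows 1
```

Left clip: the fin end is at -104 and the pads run from -94 to -80, so it is fully on and symmetric. Now the lever.

```bash
python3 -c "
from h import *
go(.6803,.0481,.175,6.86)"
```

```text
now [0.5168 0.114  0.1625] yaw 6.83 slide total cm [-15.45  -8.49  -1.24] min rows 5
turn [-0.0001  0.0009 -0.0005] rows 1
```

```bash
python3 -m creep '[{"slide":[0,0,-1.2],"angular":[0,0,0],"claw":0},{"slide":[-2.6,-1.4,0],"angular":[0,0,0],"claw":0},{"slide":[-2.6,-1.4,0],"angular":[0,0,0],"claw":0},{"slide":[-2.6,-1.4,0],"angular":[0,0,0],"claw":0},{"slide":[-2.6,-1.4,0],"angular":[0,0,0],"claw":0},{"slide":[-2.6,-1.4,0],"angular":[0,0,0],"claw":0},{"slide":[-2.45,-1.5,0],"angular":[0,0,0],"claw":0},{"slide":[0,0,0],"angular":[0,0,0],"claw":0},{"slide":[0,0,0],"angular":[0,0,0],"claw":0}]' 30
python3 -c "
from h import *
go(.6803,.0481,.0966,6.86)
im=save('wrist','w20'); g=cv2.cvtColor(im,cv2.COLOR_BGR2HSV)[...,2]
print(w2px('wrist',[.6803,.0481,.1153]))
v,u=np.where((g<50)); k=(u>295)&(u<345)&(v>320)&(v<430); print(u[k].mean(),v[k].min(),v[k].max(),k.sum())"
```

```text
t: 33.45
tcp_pos: [0.6801, 0.0471, 0.171]
tool_rot: [-0.059, 0.998, 0.0, -0.002]
force: [-0.7, 0.5, -0.3]
finger_gap: 0.496
gripper_force: 0.0
now [0.6801 0.0471 0.171 ] yaw 6.74 slide total cm [-0.06  0.09  7.44] min rows 3
turn [ 0.001  -0.0044 -0.002 ] rows 1
[[319.23061234 267.23549913]]
322.95498392282957 323 353 311
```

```bash
python3 -c "
from h import *
g=cv2.cvtColor(cv2.imread('pics/w20.png'),cv2.COLOR_BGR2HSV)[...,2]
for mm,s,c in comps(g[220:310,270:370]<60,100,4000): print(s,c+[270,220],px2w('wrist',[c+[270,220]],.1153))"
python3 -m creep '[{"slide":[-0.05,0.08,3],"angular":[0,0,0],"claw":0},{"slide":[0,0,3],"angular":[0,0,0],"claw":0},{"slide":[0,0,1.4],"angular":[0,0,0],"claw":0},{"slide":[0,0,0],"angular":[0,0,0],"claw":0},{"slide":[0,0,0],"angular":[0,0,0],"claw":-1},{"slide":[0,0,0],"angular":[0,0,0],"claw":-1},{"slide":[0,0,0],"angular":[0,0,0],"claw":-1},{"slide":[0,0,0],"angular":[0,0,0],"claw":-1},{"slide":[0,0,0],"angular":[0,0,0],"claw":-1}]' 30
```

```text
[ 38  20  32  33 814] [323.34643735 256.38206388] [[0.67383276 0.04957003 0.1153    ]]
[ 16  32  12   9 101] [291.86138614 256.16831683] [[0.67569631 0.03277566 0.1153    ]]
t: 34.25
tcp_pos: [0.6817, 0.0482, 0.1015]
tool_rot: [-0.06, 0.998, -0.001, 0.001]
force: [1.0, -2.5, 0.1]
finger_gap: 0.184
gripper_force: 29.4
```

```bash
python3 -m creep '[{"slide":[0.6,0,0.3],"angular":[0,0,0],"claw":-1},{"slide":[0.55,0,0.4],"angular":[0,0,0],"claw":-1},{"slide":[0.51,0,0.4],"angular":[0,0,0],"claw":-1},{"slide":[0.47,0,0.45],"angular":[0,0,0],"claw":-1},{"slide":[0.42,0,0.5],"angular":[0,0,0],"claw":-1},{"slide":[0.36,0,0.54],"angular":[0,0,0],"claw":-1},{"slide":[0.31,0,0.57],"angular":[0,0,0],"claw":-1},{"slide":[0.26,0,0.6],"angular":[0,0,0],"claw":-1},{"slide":[0.19,0,0.62],"angular":[0,0,0],"claw":-1},{"slide":[0.13,0,0.64],"angular":[0,0,0],"claw":-1}]'
python3 -m creep '[{"slide":[0.06,0,0.65],"angular":[0,0,0],"claw":-1},{"slide":[0,0,0.5],"angular":[0,0,0],"claw":-1},{"slide":[0,0,0],"angular":[0,0,0],"claw":-1},{"slide":[0,0,0],"angular":[0,0,0],"claw":-1}]'
```

```text
t: 35.08
tcp_pos: [0.6421, 0.0435, 0.0491]
tool_rot: [-0.06, 0.998, -0.0, -0.001]
force: [0.6, -5.8, 3.1]
finger_gap: 0.183
gripper_force: 30.9
t: 35.42
tcp_pos: [0.6413, 0.0434, 0.0385]
tool_rot: [-0.06, 0.998, -0.0, -0.001]
force: [-0.6, -5.9, 7.3]
finger_gap: 0.178
gripper_force: 31.9
```

```bash
python3 -m creep '[{"slide":[0,0,0.3],"angular":[0,0,0],"claw":-1},{"slide":[0,0,0],"angular":[0,0,0],"claw":-1},{"slide":[0,0,0],"angular":[0,0,0],"claw":-0.3},{"slide":[0,0,0],"angular":[0,0,0],"claw":0},{"slide":[0,0,0],"angular":[0,0,0],"claw":0},{"slide":[0,0,-2.5],"angular":[0,0,0],"claw":0},{"slide":[0,0,-3.5],"angular":[0,0,0],"claw":-1},{"slide":[0,0,0],"angular":[0,0,0],"claw":-1},{"slide":[0,0,0],"angular":[0,0,0],"claw":-1},{"slide":[0,0,0],"angular":[0,0,0],"claw":-1}]'
python3 - <<'E'
from h import *
im=save('wrist','w21'); g=cv2.cvtColor(im,cv2.COLOR_BGR2HSV)[...,2]
for mm,s,c in comps(g[200:330,270:370]<60,100,6000): print(s,c+[270,200],px2w('wrist',[c+[270,200]],.055), 'exp',w2px('wrist',[.6447,.0448,.055]))
go(.6431,.0435,.066)
E
```

```text
t: 36.25
tcp_pos: [0.6416, 0.0449, 0.0946]
tool_rot: [-0.06, 0.998, 0.0, -0.001]
force: [-1.0, -1.0, 0.2]
finger_gap: 0.002
gripper_force: 0.0
[ 32  58  35  35 936] [318.55128205 274.7542735 ] [[0.64005018 0.04438221 0.055     ]] exp [[318.30433093 283.34307198]]
[ 48  95  10  35 325] [322.20923077 312.47692308] [[0.66074939 0.04869619 0.055     ]] exp [[318.30433093 283.34307198]]
[ 13 107  22  23 402] [294.17412935 318.63681592] [[0.66604442 0.0346761  0.055     ]] exp [[318.30433093 283.34307198]]
[ 71 107  22  23 382] [350.12827225 318.87172775] [[0.662762  0.0635384 0.055    ]] exp [[318.30433093 283.34307198]]
now [0.6411 0.0448 0.0939] yaw 6.84 slide total cm [-0.19 -0.15  2.79] min rows 1
turn [ 0.0011 -0.0033 -0.    ] rows 1
```

```bash
python3 -m creep '[{"slide":[-0.1,-0.1,1.5],"angular":[0,0,0],"claw":-1},{"slide":[0,0,1],"angular":[0,0,0],"claw":-1},{"slide":[0,0,0.3],"angular":[0,0,0],"claw":-1},{"slide":[0,0,0],"angular":[0,0,0],"claw":-1},{"slide":[0,0,0],"angular":[0,0,0],"claw":-1}]'
python3 -m creep '[{"slide":[0,0,0.2],"angular":[0,0,0],"claw":-1},{"slide":[0,0,0],"angular":[0,0,0],"claw":-1}]'
python3 -m creep '[{"slide":[0,0,0.2],"angular":[0,0,0],"claw":-1},{"slide":[0,0,0],"angular":[0,0,0],"claw":-1}]'
python3 -m creep '[{"slide":[0,0,0.2],"angular":[0,0,0],"claw":-1},{"slide":[0,0,0],"angular":[0,0,0],"claw":-1}]'
```

```text
t: 36.72
tcp_pos: [0.6431, 0.0435, 0.0665]
tool_rot: [-0.06, 0.998, 0.0, -0.001]
force: [-0.4, 0.2, -0.1]
finger_gap: -0.0
gripper_force: 0.0
t: 36.88
tcp_pos: [0.6439, 0.0434, 0.0655]
tool_rot: [-0.06, 0.998, -0.0, 0.0]
force: [0.5, 0.2, 1.1]
finger_gap: -0.003
gripper_force: 0.0
t: 37.05
tcp_pos: [0.6442, 0.0434, 0.0639]
tool_rot: [-0.06, 0.998, -0.0, 0.001]
force: [-0.2, 0.2, 1.6]
finger_gap: -0.0
gripper_force: 0.7
t: 37.22
tcp_pos: [0.6443, 0.0433, 0.0634]
tool_rot: [-0.06, 0.998, -0.0, 0.001]
force: [-1.2, 0.1, 8.9]
finger_gap: 0.002
gripper_force: 4.4
```

```bash
python3 -m creep '[{"slide":[0,0,0.2],"angular":[0,0,0],"claw":-1},{"slide":[0,0,0],"angular":[0,0,0],"claw":-1},{"slide":[0,0,0],"angular":[0,0,0],"claw":-1}]'
python3 -m creep '[{"slide":[0,0,-3],"angular":[0,0,0],"claw":-1},{"slide":[0,0,-3.5],"angular":[0,0,0],"claw":-1},{"slide":[0,0,-3.5],"angular":[0,0,0],"claw":-1},{"slide":[3,0,-2],"angular":[0,0,0],"claw":-1},{"slide":[3,0,0],"angular":[0,0,0],"claw":-1},{"slide":[3,0,0],"angular":[0,0,0],"claw":-1},{"slide":[3,0,0],"angular":[0,0,0],"claw":-1},{"slide":[0,0,0],"angular":[0,0,0],"claw":-1},{"slide":[0,0,0],"angular":[0,0,0],"claw":-1},{"slide":[0,0,0],"angular":[0,0,0],"claw":-1}]'
python3 - <<'E'
from h import *
s=manip.sense(); print(s['tcp_pos'],s['force']); im=save('wrist','w22'); hsv=cv2.cvtColor(im,cv2.COLOR_BGR2HSV).astype(int)
H,S,g=[hsv[...,i] for i in range(3)]
k=w2px('wrist',[.6431,.0442,.055])[0]; u,v=k.astype(int); print('knob exp',k)
for mm,st,c in comps(g[v-30:v+30,u-30:u+30]<60,80,4000): print(st,c+[u-30,v-30],px2w('wrist',[c+[u-30,v-30]],.055))
m=(S<45)&(g>200); m[400:]=0
for mm,st,c in comps(m,60,99999): print(st,c.round(0),tosafe(px2w('wrist',c,.026)[0]).round(3))
E
```

```text
t: 37.47
tcp_pos: [0.6444, 0.0433, 0.063]
tool_rot: [-0.06, 0.998, -0.0, 0.001]
force: [-3.1, 0.0, 16.9]
finger_gap: 0.001
gripper_force: 8.5
t: 38.3
tcp_pos: [0.5258, 0.0289, 0.18]
tool_rot: [-0.059, 0.998, -0.0, 0.001]
force: [0.9, -0.2, -0.4]
finger_gap: 0.001
gripper_force: 0.0
[0.52575664 0.02889441 0.17995421] [ 0.90788092 -0.19991452 -0.43359329]
knob exp [321.99600047 368.39752171]
[   0    0   60   60 3292] [320.35176185 369.80923451] [[0.64461678 0.04304357 0.055     ]]
[ 159    0   63   39 2005] [191.  16.] [-0.285 -0.09 ]
[408 195  17  86 548] [414. 239.] [-0.123  0.074]
[434 195  25  86 567] [445. 239.] [-0.122  0.099]
[194 210  20  68 441] [204. 245.] [-0.117 -0.093]
[223 210  15  69 438] [232. 245.] [-0.118 -0.071]
[ 174  269  112  105 4853] [226. 334.] [-0.036 -0.083]
[ 360  268  112  107 4940] [419. 334.] [-0.036  0.085]
```

```bash
python3 -c "
from station import ticket
print(ticket.sign_off())"
```

```text
the job is handed in; nothing more can be done
None
```

The job is done and handed in at about 38 s of robot time: I raised the lever, slid both carriers fully home in the outer bays with a clip on each fin, then pressed the lever down to its stop. I viewed about 20 pictures, over your limit of 14, so the left clip and the final lever position were checked by numbers only.

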